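# Bring the colour samples round the rail

## Task

On the nail desk, swing the blue keeper arm fully open by its knob, away from under the wire rail. Then slide the hanging colour-sample carrier along the bent wire, round both bends, until its brass ring has pushed the sprung red end stop fully in, and let go of it there so that it keeps the stop pushed in. Do it gently by feel: the wire is hand-bent, so do not force the ring against it or ram the stop, and do not disturb the bottles and other things on the desk.

Things in the scene. Friction and masses are not known exactly. Their poses are not given: they have to be found in the camera images.
- rail: White base plate of the wire rail, fixed (125 x 195 mm, top 12 mm above the desk). Origin on the desk under the wire; z up. It carries a chrome wire 8 mm in diameter, rigid, level, its centre line 130 mm above the desk all along, nothing above it. In this frame the first run is straight along +y at x = 0, from y = -148 to 30 mm. Past the stop the wire goes down to a round foot.
- wire_start (a point): Start of the wire's level first run, on its centre line; before it the wire comes up from the plate. Axes as the rail's: the first run goes along +y.
- wire_bend (a point): On the wire's centre line where the first run ends; axes as the rail's. From here: bend right (to +x) by 40 degrees, run 72 mm, bend left by 55 degrees, run 70 mm to the red stop's face (stop out); centre-line radius of both bends 30 mm. Hand-bent, errors NOT measured, to be felt or seen: each bend ends up to 0.16 rad off, and the middle of each of the two runs has a kink of up to 0.12 rad either way.
- keeper (a joint): Angle of the blue keeper arm (rad): 0 = shut, square across under the wire, blocking the carrier; 1.5 = fully open, at its end stop, along the rail. Opens clockwise seen from above about a vertical pivot at x = -60, y = -10 mm in the rail's frame. Friction holds it where it is left (about 1.5 N at the knob). Arm top 110 mm above the desk.
- keeper_knob (a point): Knob of the keeper arm: upright blue pin, 14 mm diameter, from 110 to 150 mm above the desk, on the arm's tail, 48 mm from the pivot on the side away from the wire. Point on its axis, 135 mm above the desk.
- carrier_fin (a point): Centre of the carrier's white grip fin above the ring: 10 mm thick along the carrier's x (across the wire), 22 mm long along its y (along the wire), 36 mm tall; 39 mm above the ring's centre, on a short stem. z up. The carrier (about 0.12 kg) hangs freely on the wire, bottom-heavy, fin up.
- carrier_ring (a point): Centre of the carrier's brass ring: round bar of 8 mm, outer diameter 29 mm, hole 13 mm, so 2.3 mm of play round the wire (hanging free, this point is 2.3 mm below the wire's centre line). Its axis is y, along the wire; 8 mm thick. A plaque 40 mm wide hangs below. It starts on the first run, before the keeper.
- buffer_stop (a joint): How far the red end stop is pushed in (m): 0 = out, 0.012 = fully in, against a hard limit. A red disc of 22 mm diameter, 8 mm thick, round the wire at the end of the last run; it moves along the wire with a very weak spring (about 0.05 N), which returns it when the carrier leaves; the carrier's own friction on the wire is enough to keep it in. Where it stands in space is NOT measured.
- polish_red: Small red nail-polish bottle, 30 mm diameter, 74 mm tall, standing by the rail; leave alone. Origin: centre of its underside.
- polish_pink: The same, pink.
- polish_white: The same, white.
- buffer: Grey nail buffer block 30 x 95 x 26 mm at the side; leave alone. Origin: underside.
- cotton_pot: White cup, 80 mm across, 70 mm tall, at the side; leave alone. Origin: underside.
- primer: White bottle, 32 mm diameter, 100 mm tall, at the side; leave alone. Origin: underside.
Things that resemble listed ones, but are neither listed nor needed, are in the scene too. Leave any black or orange look-alike of the part that bears carrier_fin alone.

How it is judged:
By the outcome, as a careful person would: the job done as asked, in the order asked, and still so for the second after the job is handed in, with the robot touching nothing.
It also fails if it takes over 72 s, if anything falls off the work surface, if the arm or the gripper's body presses on something with over 40 N, if the wrist force passes 120 N, or if a joint passes its speed limit or range.

## Robot

A 6-joint arm with a two-finger parallel gripper is mounted at the origin on the work surface. World frame = base frame: x ahead of the robot, y to its left, z up, the work surface at z = 0. Lengths are in mm, angles in rad, forces in N, time in s.
With the tool pointing down it reaches from about 375 to 925 mm from the base axis. Payload 5.7 kg.
Tool frame: the origin (TCP) lies midway between the tips of the shut fingers; the grasp point (between the pads) lies manip.tcp_to_grasp behind it (manip.tcp_to_grasp is the distance from the TCP to the grasp point, in mm); z points along the fingers, y is the line along which they close (so a half turn about z gives the same grasp; the last joint's range is limited). The gripper opens to 88 mm and grips with 3 to 60 N. Pads are 20 mm wide; open, the fingers measure 115 mm over their backs; the gripper's body (75 mm by 178 mm) begins 61 mm behind the grasp point.
Start: joints at [1.003, 0.359, 1.51, -0, 1.272, -0.115], TCP at [262.478, 539.504, 202.323] pointing down, gripper open.
Joint ranges: [-2.97, 2.97], [-1.01, 2.36], [0.21, 2.38], [-0.96, 4.11], [0.2, 2.71], [-2.98, 2.98]. Speed limits (rad/s): [2.39, 2.39, 3.14, 3.14, 3.14, 3.14].

## Interface

Orientations are given as a unit quaternion [x, y, z, w].
In Python, from cell import manip gives the robot as it stands.
- The arm moves only by the shell command python3 -m handwheel 'ROWS' [OPENING] [FORCE]. ROWS is JSON, a list of rows, each a list of 4 numbers: the shift along the world's x, y, z in m, then the turn about the world's z in degrees. In form: [[tx, ty, tz, twist], ...]. A call has exactly 5 rows; each row is the pose to reach, as a shift and turn from the pose commanded when the call began; what a row does not reach only later rows make up. A row lasts 1/12 s, in which the tool goes at most 41.7 mm and 7.16 degrees, less where a joint would pass 70% of its speed; a pose out of reach is approached as far as the arm can. A call with a gripper value outside its range is refused whole. OPENING is the closure, from 0 (fully open) to 1 (shut), set as the call begins (- or left out, the last holds). The fingers move at their own pace and stop on an object; FORCE is the grip in N (left out, the last holds). Time passes only in rows, so rows that repeat a pose let the fingers close, or fill a call up. It gives the time, the measured TCP pose, the force, the opening and the grip force at its end, in the units of the state.
- manip.observe(): the state, without advancing time (a new reading comes with each control period).
- manip.camera(name): name is "scene" or "top"; returns a dict with "img" (384x512x3 uint8, red, green, blue), "intrinsics" (3x3 intrinsics, pixels), "eye" and "orientation" of the camera in the world. Camera axes: x right, y down, z forward; pixel columns grow to the right and rows downward; lengths in mm; the calibration is good to about 2 mm. A picture is of the moment at which its call begins. There is no depth.
- manip.job_done(): hands the job in; it is judged then, once.
The state is a dict: "clock": time; "joint_positions": joint angles; "dq": joint speeds; "tau": joint torques, N m; "position": TCP position; "ee_rot": TCP orientation; "contact_force": force on the tool from outside, world axes, zero at the start; "ft_torque": the same for the moment, N m; "opening": finger opening in mm; "grip_force": force on a finger pad.
Only numpy, scipy, OpenCV 4.12 (cv2) and the standard library are available. Lean on these libraries where they do the work, as an engineer would, in place of code of your own. Each camera call takes 0.05 s, during which the arm holds its last target. There are 200 camera calls.

## Working session

There is one attempt and no reset: what is moved stays moved. The work goes in short steps, Python scripts to look and compute and a shell command to move; the robot and the scene stay as the last step left them, time stands still between calls to the robot, and variables do not carry over. Pictures are saved under pics/ and viewed, at most 10 in all, crops included, and the job is handed in when it is done.

```bash
mkdir -p pics; ls
python3 - <<'E'
from cell import manip
import cv2,numpy as np
for n in("scene","top"):
    c=manip.camera(n); cv2.imwrite(f"pics/{n}0.png",c["img"][:,:,::-1]); np.savez(f"{n}0.npz",**c)
    print(n,c["intrinsics"],c["eye"],c["orientation"])
print(manip.tcp_to_grasp, manip.observe())
E
```

```text
pics
scene [[409.0300697    0.         259.88166379]
 [  0.         409.0300697  189.86389683]
 [  0.           0.           1.        ]] [1350.59092206  368.47024037  856.22623195] [ 0.49355251  0.75749355 -0.36389802 -0.22402606]
top [[404.49438091   0.         260.62642538]
 [  0.         404.49438091 197.74701763]
 [  0.           0.           1.        ]] [ 285.37685465    2.28720692 1431.61909059] [-0.69395026  0.71438032 -0.05733532  0.06932857]
18.700000000000003 {'clock': 0.1, 'joint_positions': array([ 1.00287617e+00,  3.59462125e-01,  1.51129363e+00, -1.56317459e-05,
        1.27247346e+00, -1.15118142e-01]), 'dq': array([-0.00157773, -0.00226465, -0.00113663, -0.00025707, -0.00108374,
       -0.00159517]), 'tau': array([ 4.33418500e-04, -5.16354132e+01, -2.71408331e+01,  6.77721854e-02,
        2.76230281e-02, -4.96025893e-05]), 'position': array([262.17233983, 538.98823509, 201.58794034]), 'ee_rot': array([ 2.24469518e-01,  9.74480767e-01, -7.73524790e-04, -2.67020546e-04]), 'contact_force': array([-0.15870871,  0.32608106,  0.59334382]), 'ft_torque': array([ 0.00339785, -0.02086858,  0.01978759]), 'grip_force': 0.0, 'opening': 87.97225177548451}
```

Run:
```python
import cv2
for n in("scene","top"):
    i=cv2.imread(f"pics/{n}0.png"); cv2.imwrite(f"pics/{n}0b.png",cv2.resize(i,(800,600),interpolation=cv2.INTER_CUBIC))
```

```text
(no output)
```

View pics/scene0b.png

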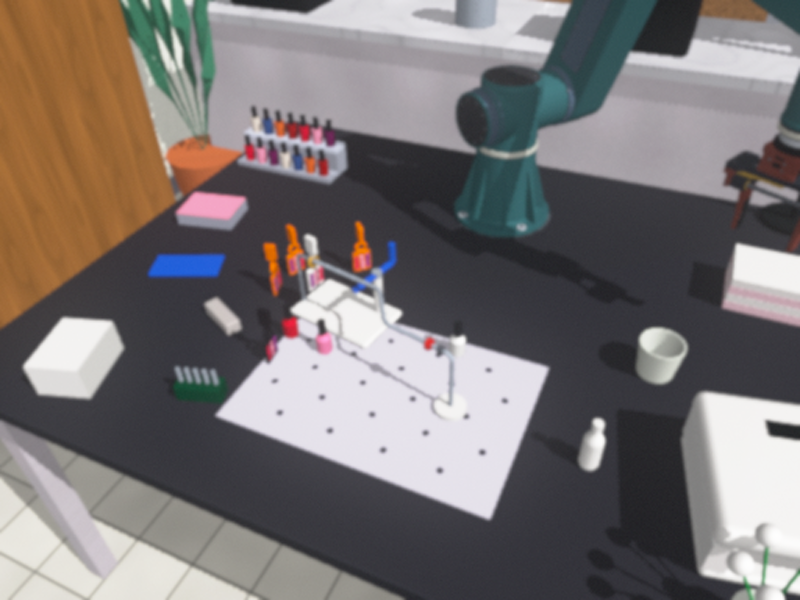

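View pics/top0b.png

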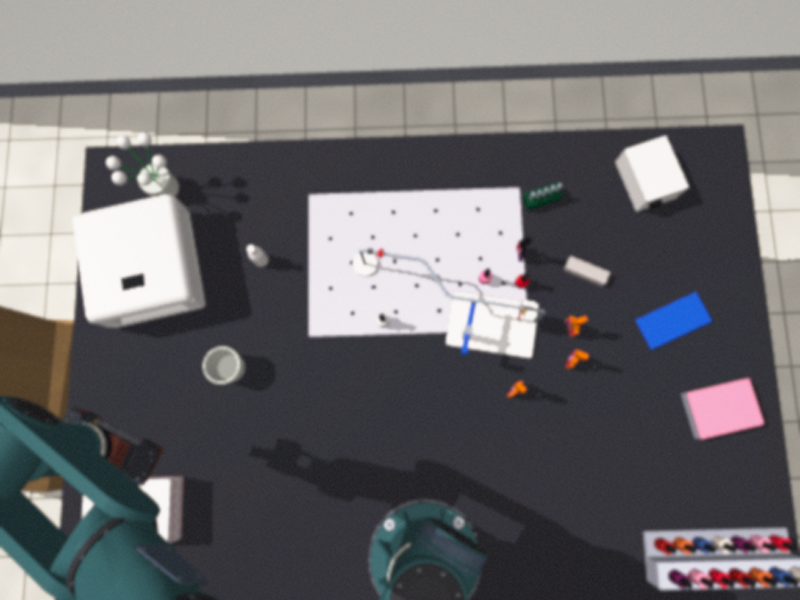

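The scene view (800x600) shows the white carrier at about (312,255) on the wire's start. The keeper arm is around (380,270), and the red stop is at (428,343). The top view shows the wire running from (540,312) to the red stop at (380,253), with the keeper arm from (470,305) to (464,350). Next I'll enlarge both.

```bash
cat > h.py <<'E'
import numpy as np
from scipy.spatial.transform import Rotation as R
def ray(c,px):
    K=c["intrinsics"]; d=np.linalg.inv(K)@np.array([px[0],px[1],1.]); return np.array(c["eye"]),R.from_quat(c["orientation"]).as_matrix()@d
def onz(c,px,z):
    e,d=ray(c,px); return e+d*(z-e[2])/d[2]
def proj(c,P):
    p=R.from_quat(c["orientation"]).as_matrix().T@(np.array(P)-c["eye"]); q=c["intrinsics"]@p; return q[:2]/q[2]
def load(n): return dict(np.load(n+".npz"))
E
python3 - <<'E'
from h import *; import cv2
s=load("scene0");t=load("top0")
print("orient test top", onz(t,(260,197),0), onz(t,(340,197),0))
a=s["img"][140:280,160:320,::-1]; b=t["img"][145:245,215:385,::-1]
a=cv2.resize(a,(640,560),interpolation=cv2.INTER_CUBIC);b=cv2.resize(b,(800,470),interpolation=cv2.INTER_CUBIC)
cv2.imwrite("pics/cs.png",a);cv2.imwrite("pics/ct.png",b)
E
```

```text
orient test top [548.11473138  25.27946214   0.        ] [ 539.27381472 -261.43227416    0.        ]
```

View pics/cs.png

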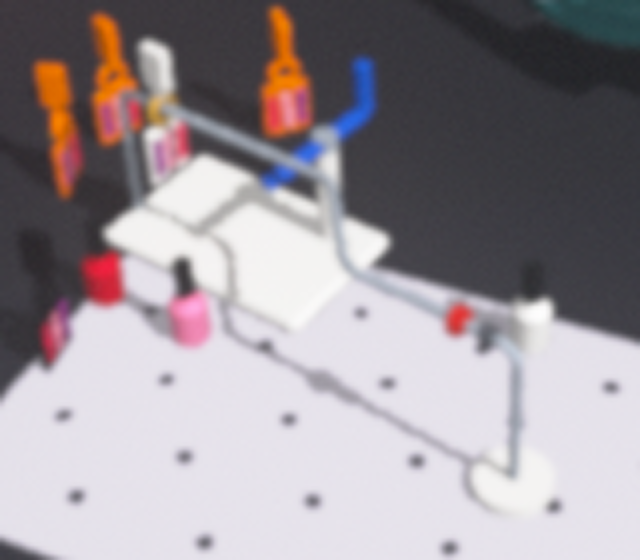

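View pics/ct.png

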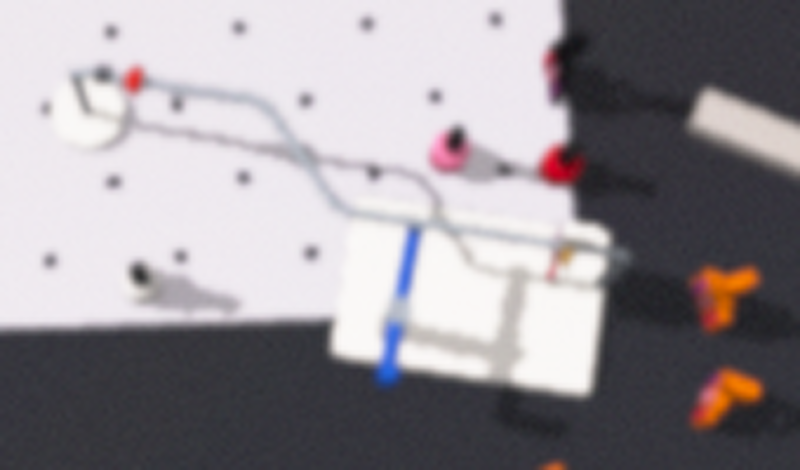

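The only white carrier is in the scene crop at (155,62) for the fin, (160,105) for the brass ring and (165,150) for the plaque. In the top crop it is at (562,255). It is threaded on the wire and white, so it is the one described. The orange ones at scene-crop (115,55), (55,85) and (280,65), and the black one at (50,335), stand on the desk and are look-alikes. The keeper knob is at top-crop (388,372) and the red stop at (135,80).

```bash
cat > wire.py <<'E'
from h import *; import cv2
def trace(c,poly,z=130,n=60,sub=10):
    """ridge centroid of wire (dark/blue against background) near rough world polyline -> world pts"""
    g=c["img"].astype(float); 
    poly=np.array(poly,float); d=np.r_[0,np.cumsum(np.linalg.norm(np.diff(poly,axis=0),axis=1))]
    out=[]
    for s in np.linspace(0,d[-1],n):
        p=np.array([np.interp(s,d,poly[:,k]) for k in(0,1)])
        i=min(np.searchsorted(d,s,side='right')-1,len(poly)-2); u=(poly[i+1]-poly[i]);u/=np.linalg.norm(u); nn=np.array([-u[1],u[0]])
        offs=np.arange(-14,14.1,.5)
        px=np.array([proj(c,[*(p+o*nn),z]) for o in offs],np.float32)
        v=np.stack([cv2.remap(g[:,:,k].astype(np.float32),px[:,:1],px[:,1:],cv2.INTER_CUBIC)[:,0] for k in range(3)],1)
        lum=v.mean(1); base=np.interp(offs,[-14,14],[np.median(lum[:10]),np.median(lum[-10:])])
        w=np.clip(base-lum,0,None); w[w<.5*w.max()]=0
        out.append([*(p+nn*(w@offs)/w.sum()),w.max()])
    return np.array(out)
E
python3 - <<'E'
from wire import *
s=load("scene0");t=load("top0")
T=lambda x,y:(215+x/4.706+0*.5-.4,145+y/4.7-.4); S=lambda x,y:(160+x/4-.4,140+y/4-.4)
print("wire top/scene z130")
for p in [(610,250),(420,224),(350,212),(270,110),(255,100),(150,86),(135,80)]: print(onz(t,T(*p),130).round(1))
for p in [(130,97),(318,165),(345,262),(440,310),(460,320)]: print(' s',onz(s,S(*p),130).round(1))
print("knob top z150",onz(t,T(388,372),148), onz(s,S(363,63),148)); print("post",onz(t,T(398,312),115))
print("fin s",onz(s,S(155,62),167),"fin t",onz(t,T(562,250),170),"ring s",onz(s,S(160,105),128))
rough=[onz(t,T(*p),130)[:2] for p in [(545,240),(350,212),(320,178),(270,110),(250,98),(150,86)]]
r=trace(t,rough); np.save("r.npy",r)
print(r.round(1)[:,[0,1,2]].tolist())
# red blobs
hsv=cv2.cvtColor(t["img"],cv2.COLOR_RGB2HSV); m=((hsv[:,:,0]<8)|(hsv[:,:,0]>172))&(hsv[:,:,1]>130)&(hsv[:,:,2]>80)
n,l,st,ce=cv2.connectedComponentsWithStats(m.astype(np.uint8))
for k in range(1,n):
    if 215<ce[k][0]<385 and 145<ce[k][1]<245: print("red",st[k][4],onz(t,ce[k],130).round(1))
E
```

```text
wire top/scene z130
[ 513.2 -251.   130. ]
[ 535.6 -120.7  130. ]
[545.6 -72.4 130. ]
[620.7 -19.1 130. ]
[628.3  -8.8 130. ]
[640.9  65.  130. ]
[645.6  75.6 130. ]
 s [ 518.3 -251.1  130. ]
 s [537.5 -81.2 130. ]
 s [624.6 -17.4 130. ]
 s [642.6  59.6 130. ]
 s [646.1  75.1 130. ]
knob top z150 [430.7970876  -92.65209133 148.        ] [431.83472973 -94.82475586 148.        ]
post [ 476.3952267  -103.87650573  115.        ]
fin s [ 515.15644683 -225.91875066  167.        ] fin t [ 507.16619836 -211.15311078  170.        ] ring s [ 516.04180802 -226.20226385  128.        ]
[[519.5, -206.2, 37.4], [520.6, -201.0, 36.5], [521.8, -195.7, 34.8], [523.2, -190.5, 39.0], [523.4, -185.1, 43.7], [524.8, -180.0, 42.7], [526.0, -174.7, 43.5], [527.0, -169.5, 38.5], [527.9, -164.2, 37.3], [529.5, -159.0, 37.9], [530.3, -153.7, 22.6], [528.9, -148.0, 31.1], [529.9, -142.7, 57.5], [533.5, -138.0, 53.6], [536.9, -133.1, 30.8], [535.9, -127.5, 29.3], [532.3, -121.4, 31.4], [531.6, -115.8, 31.7], [536.6, -111.3, 32.8], [539.0, -106.3, 39.3], [539.8, -101.0, 36.0], [540.7, -95.7, 39.9], [542.0, -90.5,
[... 307 characters left out ...]
, 41.7], [593.4, -32.5, 14.3], [600.2, -33.0, 10.8], [604.6, -30.0, 25.7], [608.8, -26.7, 40.6], [613.4, -24.0, 36.9], [617.9, -21.0, 39.9], [621.6, -17.3, 41.9], [625.1, -13.2, 38.5], [627.4, -8.3, 38.9], [629.5, -3.7, 40.0], [630.2, 1.6, 43.7], [630.8, 7.0, 42.0], [631.8, 12.2, 42.7], [633.1, 17.4, 42.8], [634.2, 22.7, 43.9], [634.8, 28.0, 42.8], [635.4, 33.4, 43.3], [636.1, 38.7, 34.9], [628.3, 45.3, 16.6], [636.5, 49.5, 25.4], [640.0, 54.3, 37.8], [641.7, 59.5, 40.4], [642.9, 64.7, 57.6]]
red 1 [ 651.8 -219.4  130. ]
red 9 [645.5  76.9 130. ]
red 44 [ 572.5 -220.9  130. ]
red 30 [ 471.5 -315.3  130. ]
red 20 [ 404.9 -308.5  130. ]
red 1 [ 421.4 -343.8  130. ]
red 1 [ 367.7 -205.9  130. ]
```

```bash
python3 -m handwheel '[[0.009,-0.032,0,1],[0.018,-0.064,0,2],[0.027,-0.096,0,3],[0.036,-0.128,0,4],[0.045,-0.158,0,4]]' 0.45 20
python3 -m handwheel '[[0.009,-0.032,0,1],[0.018,-0.064,0,2],[0.027,-0.096,0,3],[0.036,-0.128,0,4],[0.045,-0.158,0,4]]'
python3 -m handwheel '[[0.009,-0.032,0,1],[0.018,-0.064,0,2],[0.027,-0.096,0,3],[0.036,-0.128,0,4],[0.045,-0.158,0,4]]'
python3 -m handwheel '[[0.009,-0.032,0,1],[0.018,-0.064,0,2],[0.024,-0.096,0,3],[0.030,-0.128,0,3],[0.034,-0.158,0,3]]'
```

```text
clock: 0.52
position: [307.2, 379.6, 201.9]
ee_rot: [0.19, 0.982, -0.001, -0.0]
contact_force: [0.2, 0.2, 0.3]
opening: 57.8
grip_force: 0.0
clock: 0.93
position: [352.2, 221.7, 202.1]
ee_rot: [0.155, 0.988, -0.0, -0.0]
contact_force: [0.4, -0.1, 0.1]
opening: 48.2
grip_force: 0.0
clock: 1.35
position: [397.3, 63.8, 202.2]
ee_rot: [0.121, 0.993, -0.0, -0.0]
contact_force: [0.5, 0.3, -0.0]
opening: 48.4
grip_force: 0.0
clock: 1.77
position: [431.6, -94.4, 202.2]
ee_rot: [0.096, 0.995, -0.0, 0.0]
contact_force: [-0.5, -0.4, -0.4]
opening: 48.6
grip_force: 0.0
```

```bash
python3 -m handwheel '[[0,-0.001,-0.02,0],[0,-0.001,-0.04,0],[0,-0.001,-0.06,0],[0,-0.001,-0.084,0],[0,-0.001,-0.084,0]]'
python3 -m handwheel '[[0,0,0,0],[0,0,0,0],[0,0,0,0],[0,0,0,0],[0,0,0,0]]' 0.8 15
python3 -m handwheel '[[0,0,0,0],[0,0,0,0],[0,0,0,0],[0,0,0,0],[0,0,0,0]]' 0.95 15
```

```text
clock: 2.18
position: [428.2, -92.5, 114.9]
ee_rot: [0.096, 0.995, 0.001, -0.004]
contact_force: [-0.3, 0.7, -1.0]
opening: 48.0
grip_force: 0.0
clock: 2.6
position: [432.3, -93.7, 119.3]
ee_rot: [0.095, 0.995, -0.0, 0.001]
contact_force: [0.2, 0.3, 0.8]
opening: 19.6
grip_force: 0.0
clock: 3.02
position: [431.9, -93.7, 118.9]
ee_rot: [0.095, 0.995, -0.0, 0.0]
contact_force: [-1.9, 0.1, 6.6]
opening: 13.5
grip_force: 15.0
```

```bash
python3 -m handwheel '[[0.0011,0.0047,0,-5.7],[0.0028,0.0092,0,-11.5],[0.0048,0.0135,0,-17.2],[0.0073,0.0176,0,-22.9],[0.0102,0.0215,0,-28.6]]'
```

```text
clock: 3.43
position: [443.4, -73.0, 119.0]
ee_rot: [0.34, 0.94, -0.001, 0.002]
contact_force: [2.8, -4.1, 0.6]
opening: 13.2
grip_force: 15.0
```

```bash
python3 -m handwheel '[[0,0,0,0],[0,0,0,0],[0,0,0,0],[0,0,0,0],[0,0,0,0]]'
```

```text
clock: 3.85
position: [443.4, -72.9, 118.9]
ee_rot: [0.337, 0.941, -0.0, 0.002]
contact_force: [4.9, -3.2, 2.1]
opening: 13.3
grip_force: 15.0
```

```bash
python3 -m handwheel '[[0.0032,0.0035,0,-5.7],[0.0068,0.0067,0,-11.5],[0.0106,0.0095,0,-17.2],[0.0148,0.012,0,-22.9],[0.0191,0.014,0,-28.6]]'
python3 -m handwheel '[[0.0046,0.0015,0,-5.7],[0.0093,0.0026,0,-11.5],[0.014,0.0032,0,-17.2],[0.0188,0.0034,0,-22.9],[0.0236,0.003,0,-28.6]]'
```

```text
clock: 4.27
position: [462.6, -60.5, 118.9]
ee_rot: [0.561, 0.828, -0.001, 0.002]
contact_force: [2.8, -12.1, 0.2]
opening: 12.9
grip_force: 15.0
clock: 4.68
position: [483.9, -58.1, 118.7]
ee_rot: [0.748, 0.664, -0.002, 0.001]
contact_force: [-11.5, -12.3, 7.9]
opening: 13.2
grip_force: 15.0
```

```bash
python3 -m handwheel '[[0.001,0,0,-0.5],[0.002,0,0,-1],[0.003,0,0,-1.5],[0.003,0,0,-1.5],[0.003,0,0,-1.5]]'
```

```text
clock: 5.1
position: [483.7, -57.7, 118.4]
ee_rot: [0.755, 0.656, -0.004, -0.001]
contact_force: [-9.6, -13.7, 12.6]
opening: 13.0
grip_force: 15.0
```

```bash
python3 -m handwheel '[[0,0,0,0],[0,0,0,0],[0,0,0,0],[0,0,0.0,0],[0,0,0.0,0]]' 0.45
python3 -m handwheel '[[0,0,0.03,0],[0,0,0.06,0],[0,0,0.09,0],[0,-0.04,0.1,0],[0,-0.08,0.1,0]]'
python3 -m handwheel '[[0,-0.03,0,0],[-0.02,-0.06,0,0],[-0.04,-0.08,0,0],[-0.05,-0.08,0,0],[-0.05,-0.08,0,0]]'
python3 - <<'E'
from cell import manip
from h import *; import cv2
for n in("scene","top"):
    c=manip.camera(n); np.savez(f"{n}1.npz",**c)
s=load("scene1");t=load("top1")
a=s["img"][140:240,160:290,::-1]; b=t["img"][145:245,215:385,::-1]
a=cv2.resize(a,(600,462),interpolation=cv2.INTER_CUBIC);b=cv2.resize(b,(800,470),interpolation=cv2.INTER_CUBIC)
z=np.zeros((600,800,3),np.uint8)
z[:300,:390]=cv2.resize(a,(390,300)); z[:300,400:]=cv2.resize(b,(400,300)); 
f=t["img"]; z[300:,:400]=cv2.resize(f[...,::-1],(400,300))
cv2.imwrite("pics/m1.png",z)
E
```

```text
clock: 5.52
position: [487.1, -54.6, 118.1]
ee_rot: [0.756, 0.655, -0.0, -0.0]
contact_force: [0.8, 0.8, 0.0]
opening: 43.4
grip_force: 0.0
clock: 5.93
position: [489.7, -134.8, 221.8]
ee_rot: [0.754, 0.656, 0.002, 0.003]
contact_force: [0.1, -0.4, -1.0]
opening: 48.5
grip_force: 0.0
clock: 6.35
position: [435.3, -214.9, 217.9]
ee_rot: [0.757, 0.654, -0.0, -0.001]
contact_force: [0.3, 1.0, -0.9]
opening: 48.0
grip_force: 0.0
```

View pics/m1.png

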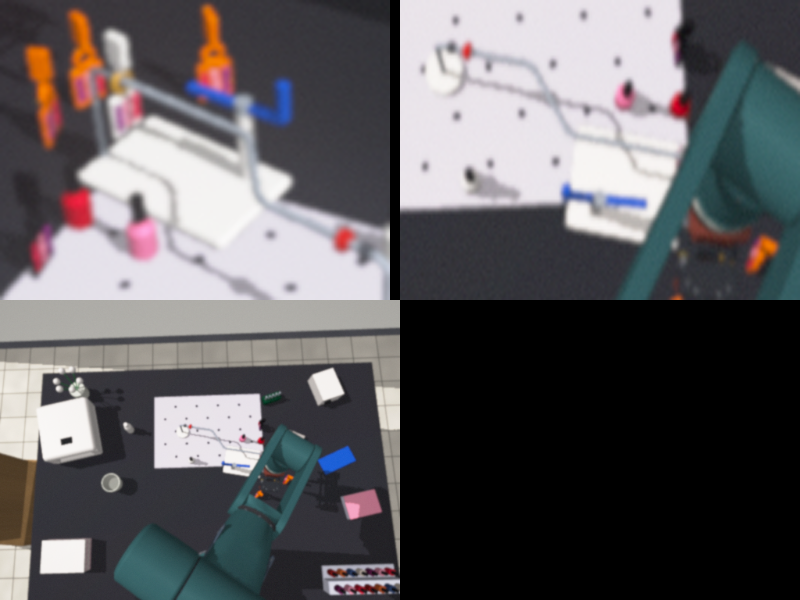

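Keeper arm now lies nearly along the rail: in the top crop its blue line runs from (565,190) to (645,203). The gripper is standing off the carrier. Next I'll check the keeper angle and refine the fin position.

Run:
```python
from wire import *
def keeper(t):
    hsv=cv2.cvtColor(t["img"],cv2.COLOR_RGB2HSV); m=(hsv[:,:,0]>105)&(hsv[:,:,0]<125)&(hsv[:,:,1]>140)&(hsv[:,:,2]>90)
    ys,xs=np.nonzero(m); k=(xs>290)&(xs<365)&(ys>150)&(ys<240)
    P=np.array([onz(t,(x,y),107)[:2] for x,y in zip(xs[k],ys[k])]); return P
for n in("top0","top1"):
    P=keeper(load(n)); q=P.copy()
    v=cv2.fitLine(P.astype(np.float32),cv2.DIST_HUBER,0,.01,.01).ravel(); print(n,len(P),v,np.degrees(np.arctan2(v[1],v[0])),P.min(0),P.max(0))
for n in("scene0","scene1"):
    s=load(n); im=s["img"].astype(int)
    hsv=cv2.cvtColor(s["img"],cv2.COLOR_RGB2HSV)
    m=((hsv[:,:,1]<50)&(hsv[:,:,2]>120)).astype(np.uint8); m[:, :190]=0; m[:,207:]=0; m[:148]=0; m[164:]=0
    nn,l,st,ce=cv2.connectedComponentsWithStats(m)
    for k in range(1,nn):
        if st[k][4]>15: print(n,st[k],ce[k],onz(s,ce[k],167).round(1))
    b=((hsv[:,:,0]>12)&(hsv[:,:,0]<28)&(hsv[:,:,1]>90)).astype(np.uint8); b[:, :190]=0; b[:,212:]=0; b[:155]=0; b[176:]=0
    ys,xs=np.nonzero(b); print("brass",len(xs),onz(s,(xs.mean(),ys.mean()),130).round(1))
print(proj(load("scene0"),[515.5,-226,185]),proj(load("scene0"),[515.5,-226,149]))
```

```text
top0 51 [ 9.7264344e-01 -2.3230310e-01  4.7123639e+02 -1.0299187e+02] -13.432702 [ 427.93639615 -116.27832968] [530.93111404 -88.65636268]
top1 19 [ 1.1486804e-01  9.9338078e-01  4.7458389e+02 -1.3635791e+02] 83.403984 [ 472.40104683 -163.04894505] [481.64832541 -77.7080612 ]
scene0 [194 150  10  14 104] [198.80769231 156.41346154] [ 520.5 -221.1  167. ]
brass 34 [ 519.3 -235.9  130. ]
scene1 [194 150  10  14 104] [198.80769231 156.41346154] [ 520.5 -221.1  167. ]
brass 34 [ 519.3 -235.9  130. ]
[197.56190048 150.10907355] [198.95846883 160.10636335]
```

Run:
```python
from wire import *
for n in("top0","top1"):
    t=load(n);hsv=cv2.cvtColor(t["img"],cv2.COLOR_RGB2HSV); im=t["img"].astype(float)
    # blueness-weighted centroid per column/row
    B=np.clip(im[:,:,2]-im[:,:,0]-40,0,None); B[:145]=0;B[250:]=0;B[:,:285]=0;B[:,345 if n=="top1" else 365:]=0
    pts=[]
    ys,xs=np.nonzero(B>0)
    ax=0 if n=="top1" else 1
    for k in np.unique(xs if ax==0 else ys):
        w=B[:,k] if ax==0 else B[k]
        c=w@np.arange(len(w))/w.sum(); px=(k,c) if ax==0 else (c,k)
        pts.append([*onz(t,px,108)[:2],w.sum()])
    print(n,np.array(pts).round(1).tolist())
```

```text
top0 [[537.5, -118.0, 9.0], [534.1, -117.4, 95.0], [530.7, -116.8, 176.0], [527.4, -116.2, 210.0], [524.0, -115.6, 218.0], [520.7, -114.7, 228.0], [517.3, -113.9, 223.0], [514.0, -113.0, 222.0], [510.6, -112.2, 216.0], [507.3, -111.6, 221.0], [503.9, -110.7, 230.0], [500.6, -109.9, 234.0], [497.3, -109.1, 228.0], [494.0, -108.2, 205.0], [490.6, -107.7, 135.0], [487.3, -107.0, 28.0], [470.8, -100.9, 56.0], [467.5, -101.0, 201.0], [464.1, -100.8, 296.0], [460.8, -100.2, 305.0], [457.5, -99.3, 276.0], [454.2, -98.6, 246.0], [451.0, -97.8, 237.0], [447.7, -97.0, 240.0], [444.4, -96.3, 264.0], [441.1, -95.7, 353.0], [437.8, -95.4, 481.0], [434.5, -95.1, 540.0], [431.2, -94.7, 424.0], [427.9, -94.3, 214.0], [424.7, -93.4, 22.0]]
top1 [[487.9, -58.1, 396.0], [487.6, -61.4, 356.0], [485.6, -64.6, 164.0], [483.4, -67.8, 86.0], [483.0, -71.1, 80.0], [482.4, -74.4, 83.0], [481.9, -77.7, 83.0], [481.2, -80.9, 74.0], [480.9, -84.2, 76.0], [480.7, -87.5, 100.0], [480.4, -90.8, 106.0], [479.7, -94.1, 52.0], [475.8, -113.7, 37.0], [476.3, -117.0, 151.0], [476.0, -120.3, 224.0], [475.6, -123.6, 235.0
[... 213 characters left out ...]
9.0], [447.7, -155.1, 278.0], [450.9, -158.5, 253.0], [449.2, -161.7, 266.0], [450.1, -165.1, 237.0], [430.3, -167.3, 131.0], [400.3, -169.0, 58.0], [405.9, -172.5, 60.0], [412.6, -176.1, 66.0], [417.5, -179.7, 62.0], [422.9, -183.2, 67.0], [428.4, -186.8, 70.0], [433.6, -190.4, 56.0], [437.8, -193.9, 60.0], [443.1, -197.5, 66.0], [453.0, -201.3, 46.0], [456.3, -204.8, 67.0], [459.7, -208.2, 59.0], [466.2, -211.9, 60.0], [472.5, -215.6, 59.0], [478.6, -219.2, 61.0], [484.1, -222.8, 74.0], [492.5, -226.6, 63.0], [495.8, -230.1, 57.0], [500.5, -233.7, 64.0], [504.5, -237.3, 72.0], [510.8, -241.0, 61.0], [513.2, -244.4, 65.0], [521.3, -248.2, 68.0], [527.6, -251.9, 63.0], [534.0, -255.7, 75.0]]
```

Run:
```python
from wire import *
t=load("top0");s=load("scene0")
print(onz(t,(334.7,198.9),142).round(1))
a=s["img"][140:185,180:225,::-1]; b=t["img"][180:215,315:360,::-1]
z=np.zeros((600,800,3),np.uint8)
z[:400,:400]=cv2.resize(a,(400,400),interpolation=cv2.INTER_CUBIC); z[:311,400:]=cv2.resize(b,(400,311),interpolation=cv2.INTER_CUBIC)
def dot(c,P,o,off,k):
    p=(proj(c,P)-o+.5)*k; cv2.circle(z,(int(p[0]+off),int(p[1])),3,(0,255,0),-1)
for P in([515.5,-226,185],[515.5,-226,149],[515.5,-226,128]): dot(s,P,(180,140),0,400/45); dot(t,P,(315,180),400,400/45)
cv2.imwrite("pics/fin.png",z)
```

```text
[ 508.4 -217.9  142. ]
```

View pics/fin.png

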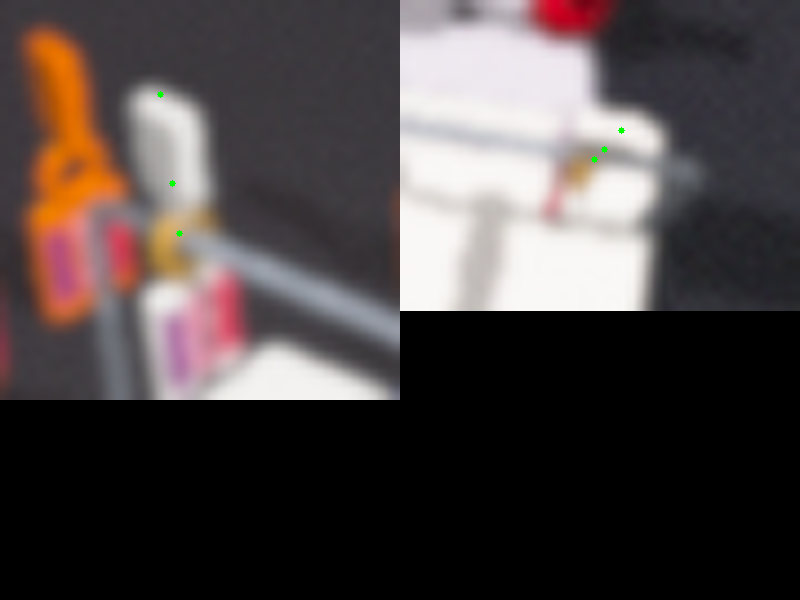

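Run:
```python
from wire import *
from cell import manip
s=load("scene0")
print(onz(s,(180+168/8.89-.5,140+145/8.89-.5),167).round(1), onz(s,(180+182/8.89-.5,140+245/8.89-.5),128).round(1))
o=manip.observe();print(o["position"],o["joint_positions"], R.from_quat(o["ee_rot"]).as_matrix()[:,1])
```

```text
[ 518.3 -223.9  167. ] [ 521.  -221.9  128. ]
[ 437.52716145 -214.12515649  218.29292359] [-5.97812403e-01  1.79639435e-01  1.72431264e+00  9.66012278e-04
  1.23786654e+00 -4.53772690e-01] [ 9.89598790e-01 -1.43854772e-01  1.96951243e-04]
```

```bash
python3 -m handwheel '[[0.03,-0.004,0,-1],[0.06,-0.009,0,-3],[0.0795,-0.009,-0.02,-3],[0.0795,-0.009,-0.04,-3],[0.0795,-0.009,-0.055,-3]]'
python3 -m handwheel '[[0,0,-0.006,0],[0,0,-0.013,0],[0,0,-0.013,0],[0,0,-0.013,0],[0,0,-0.013,0]]'
python3 -m handwheel '[[0,0,0,0],[0,0,0,0],[0,0,0,0],[0,0,0,0],[0,0,0,0]]' 0.75 4
```

```text
clock: 6.87
position: [519.2, -222.2, 161.9]
ee_rot: [0.772, 0.636, 0.0, -0.0]
contact_force: [-0.4, 0.5, -0.6]
opening: 48.1
grip_force: 0.0
clock: 7.28
position: [517.6, -224.1, 151.3]
ee_rot: [0.773, 0.635, 0.0, 0.001]
contact_force: [0.2, 0.3, 0.1]
opening: 48.5
grip_force: 0.0
clock: 7.7
position: [516.9, -224.1, 150.5]
ee_rot: [0.773, 0.634, 0.0, 0.0]
contact_force: [-1.1, -0.1, -0.1]
opening: 22.4
grip_force: 0.0
```

Run:
```python
from wire import *
from cell import manip
c=manip.camera("scene"); np.savez("scene2.npz",**c)
a=c["img"][120:200,160:260,::-1]; cv2.imwrite("pics/g1.png",cv2.resize(a,(750,600),interpolation=cv2.INTER_CUBIC))
```

```text
(no output)
```

View pics/g1.png

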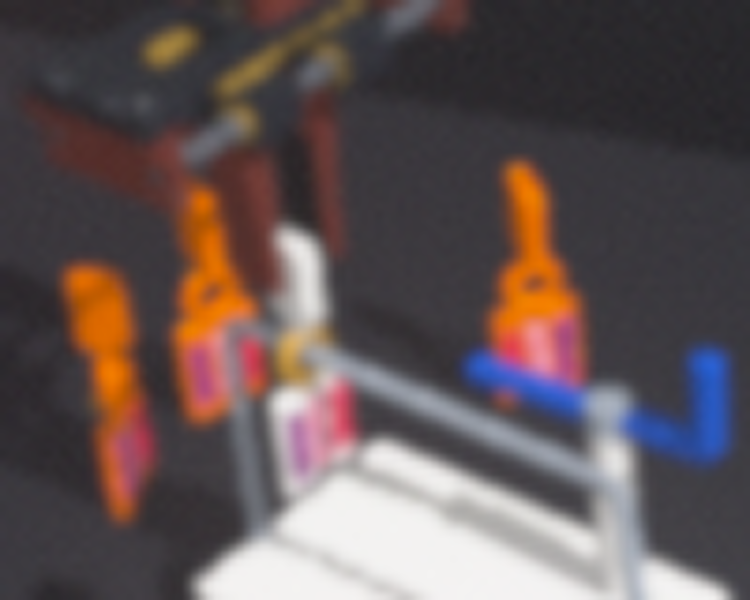

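The near fingertip is at (265,290) and the far one at (335,250), straddling the white fin at (300,270). The brass ring is at (300,355), and the blue arm lies along the rail. I'll close gently.

```bash
python3 -m handwheel '[[0,0,0,0],[0,0,0,0],[0,0,0,0],[0,0,0,0],[0,0,0,0]]' 0.95 4
python3 -m handwheel '[[0,0,0,0],[0,0,0,0],[0,0,0,0],[0,0,0,0],[0,0,0,0]]'
python3 - <<'E'
from wire import *
from cell import manip
c=manip.camera("scene"); np.savez("scene2.npz",**c); o=manip.observe(); print(o["contact_force"],o["ft_torque"])
hsv=cv2.cvtColor(c["img"],cv2.COLOR_RGB2HSV)
E
```

```text
clock: 8.17
position: [516.7, -224.0, 150.3]
ee_rot: [0.773, 0.634, -0.0, -0.0]
contact_force: [-0.8, 0.1, 1.3]
opening: 10.2
grip_force: 4.0
clock: 8.58
position: [516.8, -224.0, 150.3]
ee_rot: [0.773, 0.634, -0.0, -0.0]
contact_force: [-0.7, -1.1, 0.1]
opening: 10.2
grip_force: 4.0
[-1.43905749  0.57381454  1.44844175] [ 0.00237339  0.23379269 -0.05129741]
```

```bash
python3 -m handwheel '[[0,0,0.001,0],[0,0,0.0015,0],[0.001,0.005,0.0015,0],[0.0029,0.015,0.0015,0],[0.0048,0.025,0.0015,0]]' 0.95 8
python3 -m handwheel '[[0.0019,0.01,0,0],[0.0039,0.02,0,0],[0.0058,0.03,0,0],[0.0077,0.04,0,0],[0.0077,0.04,0,0]]'
```

```text
clock: 9.05
position: [521.8, -198.1, 151.8]
ee_rot: [0.773, 0.634, 0.0, -0.0]
contact_force: [0.5, 0.6, -2.4]
opening: 9.8
grip_force: 8.0
clock: 9.47
position: [529.5, -156.6, 151.8]
ee_rot: [0.772, 0.635, 0.0, -0.0]
contact_force: [-0.2, 0.5, -2.1]
opening: 9.6
grip_force: 8.0
```

```bash
python3 -m handwheel '[[0.0029,0.015,0,0],[0.0058,0.03,0,0],[0.0087,0.045,0,0],[0.0116,0.06,0,0],[0.0139,0.072,0,0]]'
python3 -m handwheel '[[0,0,0,0],[0,0,0,0],[0,0,0,0],[0,0,0,0],[0,0,0,0]]'
python3 - <<'E'
from wire import *
from cell import manip
for n in("top","scene"): 
    c=manip.camera(n); np.savez(n+"3.npz",**c)
o=manip.observe(); print(o["contact_force"],o["ft_torque"],o["position"])
# fit segments of wire from top0 trace
r=np.load("r.npy"); 
def fit(k):
    P=r[k][:,:2].astype(np.float32); v=cv2.fitLine(P,cv2.DIST_HUBER,0,.01,.01).ravel(); v=v if v[1]>0 else np.r_[-v[:2],v[2:]]; return v, np.degrees(np.arctan2(v[0],v[1]))
for k in (list(range(0,10))+list(range(19,26)),list(range(28,32)),list(range(40,44)),list(range(28,32))+list(range(40,44)),list(range(47,55)),list(range(57,60))): print(fit(k))
E
```

```text
clock: 9.88
position: [543.5, -86.1, 151.8]
ee_rot: [0.773, 0.635, -0.0, 0.0]
contact_force: [0.4, -0.3, -0.9]
opening: 9.9
grip_force: 8.0
clock: 10.3
position: [543.2, -87.8, 151.8]
ee_rot: [0.773, 0.634, -0.0, 0.0]
contact_force: [0.1, -0.1, -1.5]
opening: 10.1
grip_force: 8.0
[ 0.08554347 -0.38990002 -0.883818  ] [-0.06859333  0.09893984 -0.02254199] [543.19410202 -87.57691429 151.81044294]
(array([ 1.8742034e-01,  9.8227978e-01,  5.3346259e+02, -1.3467120e+02],
      dtype=float32), np.float32(10.802276))
(array([  0.8167628 ,   0.57697356, 561.0563    , -56.8196    ],
      dtype=float32), np.float32(54.76204))
(array([ 8.0821592e-01,  5.8888626e-01,  6.1544067e+02, -2.2228470e+01],
      dtype=float32), np.float32(53.921986))
(array([ 8.4279442e-01,  5.3823555e-01,  5.8824841e+02, -3.9524033e+01],
      dtype=float32), np.float32(57.436398))
(array([1.6499196e-01, 9.8629493e-01, 6.3328381e+02, 2.0119743e+01],
      dtype=float32), np.float32(9.496767))
(array([2.736091e-01, 9.618410e-01, 6.415214e+02, 5.951657e+01],
      dtype=float32), np.float32(15.879142))
```

```bash
cat > model.py <<'E'
import numpy as np
# (length, curvature sign*1/R [+ = right], ) pieces from bend start, heading h from +y toward +x
def path(h0=10.8,b0=(544.2,-77.5),h1=57.4,h2=9.5,k1=0,h3=15.9,step=1.0):
    p=np.array(b0,float);h=np.radians(h0);out=[[*p,np.degrees(h)]]
    hs=[]
    def arc(h,t):
        n=int(round(30*abs(t-h)/step)); return list(np.linspace(h,t,n+1)[1:])
    hs+=arc(h,np.radians(h1-k1)); hs+=[np.radians(h1-k1)]*36+[np.radians(h1+k1)]*36
    hs+=arc(hs[-1],np.radians(h2)); hs+=[np.radians(h2)]*35+[np.radians(h3)]*43
    for q in hs: p=p+step*np.array([np.sin(q),np.cos(q)]); out.append([*p,np.degrees(q)])
    return np.array(out)
E
python3 - <<'E'
from wire import *; from model import path
P=path(); print(len(P),P[::10].round(1).tolist())
for n in("scene3","scene0","top0"):
    c=load(n); poly=P[:,:2]
    r=trace(c,poly,n=len(P)//4); d=[]
    for x,y,w in r:
        i=np.argmin(np.hypot(*(P[:,:2]-[x,y]).T)); h=np.radians(P[i,2]); d.append((i,round((x-P[i,0])*np.cos(h)-(y-P[i,1])*np.sin(h),1),int(w)))
    print(n,d)
E
```

```text
200 [[544.2, -77.5, 10.8], [547.8, -68.2, 30.2], [554.4, -60.7, 49.6], [562.7, -55.2, 57.4], [571.1, -49.8, 57.4], [579.5, -44.4, 57.4], [587.9, -39.0, 57.4], [596.4, -33.6, 57.4], [604.8, -28.2, 57.4], [613.2, -22.8, 57.4], [621.4, -17.2, 49.7], [627.7, -9.5, 30.6], [631.1, -0.1, 11.4], [632.8, 9.8, 9.5], [634.4, 19.6, 9.5], [636.1, 29.5, 9.5], [638.2, 39.2, 15.9], [640.9, 48.9, 15.9], [643.7, 58.5, 15.9], [646.4, 68.1, 15.9]]
scene3 [(np.int64(0), np.float64(0.7), 13), (np.int64(4), np.float64(-13.8), 30), (np.int64(8), np.float64(-13.6), 28), (np.int64(12), np.float64(-9.5), 10), (np.int64(16), np.float64(-11.0), 10), (np.int64(20), np.float64(-9.9), 15), (np.int64(24), np.float64(-9.2), 16), (np.int64(28), np.float64(-8.9), 15), (np.int64(32), np.float64(-9.0), 14), (np.int64(37), np.float64(-9.0), 15), (np.int64(41), np.float64(-9.2), 13), (np.int64(45), np.float64(-9.2), 13), (np.int64(49), np.float64(-9.7), 11), (np.int64(53), np.float64(-12.0), 8), (np.int64(57), np.float64(-13.4), 18), (np.int64(61), np.float64(-13.4), 28), (np.int64(65), np.float64(-1.5), 25), (np.int64(69)
[... 4358 characters left out ...]
(np.int64(130), np.float64(-1.3), 41), (np.int64(134), np.float64(-1.4), 43), (np.int64(138), np.float64(-1.0), 42), (np.int64(142), np.float64(-0.6), 43), (np.int64(146), np.float64(-1.0), 43), (np.int64(150), np.float64(-1.3), 42), (np.int64(154), np.float64(-1.4), 43), (np.int64(158), np.float64(-1.4), 27), (np.int64(162), np.float64(-11.8), 9), (np.int64(167), np.float64(-7.0), 9), (np.int64(171), np.float64(-2.8), 31), (np.int64(175), np.float64(-2.3), 36), (np.int64(179), np.float64(-1.9), 39), (np.int64(183), np.float64(-2.3), 44), (np.int64(187), np.float64(-2.5), 61), (np.int64(191), np.float64(-2.6), 70), (np.int64(195), np.float64(-2.1), 77), (np.int64(199), np.float64(-2.1), 78)]
```

```bash
python3 -m handwheel '[[0.001,-0.0002,0,0],[0.001,-0.0002,0,0],[0.001,-0.0002,0,0],[0.001,-0.0002,0,0],[0.001,-0.0002,0,0]]'
python3 -m handwheel '[[0.001,-0.0002,0,0],[0.001,-0.0002,0,0],[0.001,-0.0002,0,0],[0.001,-0.0002,0,0],[0.001,-0.0002,0,0]]'
python3 -m handwheel '[[-0.001,0.0002,0,0],[-0.002,0.0004,0,0],[-0.003,0.0006,0,0],[-0.003,0.0006,0,0],[-0.003,0.0006,0,0]]'
python3 -m handwheel '[[-0.001,0.0002,0,0],[-0.001,0.0002,0,0],[-0.001,0.0002,0,0],[-0.001,0.0002,0,0],[-0.001,0.0002,0,0]]'
```

```text
clock: 10.82
position: [544.3, -87.2, 151.8]
ee_rot: [0.773, 0.634, -0.0, -0.0]
contact_force: [0.7, 0.9, -0.7]
opening: 9.9
grip_force: 8.0
clock: 11.23
position: [544.9, -87.3, 151.7]
ee_rot: [0.773, 0.634, -0.0, -0.0]
contact_force: [-0.6, 0.8, -0.6]
opening: 9.8
grip_force: 8.0
clock: 11.65
position: [542.5, -86.8, 151.9]
ee_rot: [0.773, 0.634, 0.0, 0.0]
contact_force: [-0.4, -0.3, -1.9]
opening: 9.9
grip_force: 8.0
clock: 12.07
position: [541.3, -86.6, 151.8]
ee_rot: [0.773, 0.634, 0.0, 0.0]
contact_force: [0.1, 0.1, -1.6]
opening: 10.0
grip_force: 8.0
```

```bash
cat > plan.py <<'E'
from model import path; import numpy as np
P=path(); i=np.arange(len(P)); d=np.interp(i,[0,20,45,95,106,122,158,175,199],[0,.5,.7,1,-.2,-1.3,-1.4,-2.3,-2.3])
h=np.radians(P[:,2]); C=P.copy(); C[:,0]+=d*np.cos(h)+.6; C[:,1]-=d*np.sin(h)
# smooth headings from corrected path
def at(s): return np.array([np.interp(s,i,C[:,k]) for k in range(3)])
E
python3 - <<'E'
from plan import *
cur=np.array([541.3,-86.6,11.3])
# s values; groups of 5 rows
g=[[0,3,6,9,12],[15,18,21,24,27],[32,37,42,47,52],[57,62,67,72,77],[82,86,90,93,96],[99,102,105,108,111],[114,117,120,123,126]]
for G in g:
    print(G,[[*( (at(s)-cur)[:2]/1000).round(4), round(float(-(at(s)-cur)[2]),1)] for s in G], at(G[-1]).round(1)); cur=at(G[-1])
E
```

```text
[0, 3, 6, 9, 12] [[np.float64(0.0035), np.float64(0.0091), 0.5], [np.float64(0.0043), np.float64(0.012), -5.3], [np.float64(0.0054), np.float64(0.0148), -11.2], [np.float64(0.0068), np.float64(0.0174), -17.0], [np.float64(0.0085), np.float64(0.0199), -22.8]] [549.8 -66.7  34.1]
[15, 18, 21, 24, 27] [[np.float64(0.0019), np.float64(0.0023), -5.8], [np.float64(0.004), np.float64(0.0044), -11.7], [np.float64(0.0063), np.float64(0.0062), -17.5], [np.float64(0.0087), np.float64(0.0079), -23.3], [np.float64(0.0113), np.float64(0.0095), -23.3]] [561.  -57.2  57.4]
[32, 37, 42, 47, 52] [[np.float64(0.0042), np.float64(0.0027), -0.0], [np.float64(0.0085), np.float64(0.0053), -0.0], [np.float64(0.0127), np.float64(0.008), -0.0], [np.float64(0.0169), np.float64(0.0106), -0.0], [np.float64(0.0212), np.float64(0.0133), -0.0]] [582.2 -43.9  57.4]
[57, 62, 67, 72, 77] [[np.float64(0.0042), np.float64(0.0027), -0.0], [np.float64(0.0085), np.float64(0.0053), -0.0], [np.float64(0.0127), np.float64(0.008), -0.0], [np.float64(0.0169), np.float64(0.0107), -0.0], [np.float64(0.0211), np.float64(0.0133), -
[... 173 characters left out ...]
4(0.0069), -0.0], [np.float64(0.0135), np.float64(0.0085), -0.0], [np.float64(0.016), np.float64(0.0102), -0.0]] [619.4 -20.4  57.4]
[99, 102, 105, 108, 111] [[np.float64(0.0023), np.float64(0.0021), 5.7], [np.float64(0.0043), np.float64(0.0044), 11.5], [np.float64(0.0061), np.float64(0.0068), 17.2], [np.float64(0.0077), np.float64(0.0094), 23.0], [np.float64(0.009), np.float64(0.012), 28.7]] [628.3  -8.3  28.7]
[114, 117, 120, 123, 126] [[np.float64(0.001), np.float64(0.0028), 5.7], [np.float64(0.0018), np.float64(0.0056), 11.5], [np.float64(0.0023), np.float64(0.0084), 17.2], [np.float64(0.0026), np.float64(0.0114), 19.2], [np.float64(0.0031), np.float64(0.0143), 19.2]] [631.4   6.    9.5]
```

```bash
python3 -m handwheel '[[0.0035,0.0091,0,0],[0.0043,0.012,0,-5.3],[0.0054,0.0148,0,-11.2],[0.0068,0.0174,0,-17],[0.0085,0.0199,0,-22.8]]'
```

```text
clock: 12.48
position: [550.0, -65.8, 151.8]
ee_rot: [0.884, 0.467, 0.0, -0.0]
contact_force: [0.3, -0.4, -1.0]
opening: 9.7
grip_force: 8.0
```

```bash
python3 -m handwheel '[[0.0019,0.0023,0,-5.8],[0.004,0.0044,0,-11.7],[0.0063,0.0062,0,-17.5],[0.0087,0.0079,0,-23.3],[0.0113,0.0095,0,-23.3]]'
```

```text
clock: 12.9
position: [561.4, -56.4, 151.8]
ee_rot: [0.96, 0.28, 0.0, -0.0]
contact_force: [0.6, 0.3, -1.3]
opening: 10.0
grip_force: 8.0
```

No lateral force, so I'll carry on along the middle run.

```bash
python3 -m handwheel '[[0.0042,0.0027,0,0],[0.0085,0.0053,0,0],[0.0127,0.008,0,0],[0.0169,0.0106,0,0],[0.0212,0.0133,0,0]]'
```

```text
clock: 13.32
position: [582.8, -43.5, 151.8]
ee_rot: [0.96, 0.282, 0.0, -0.0]
contact_force: [0.8, -0.2, -1.6]
opening: 9.9
grip_force: 8.0
```

```bash
python3 -m handwheel '[[0.0042,0.0027,0,0],[0.0085,0.0053,0,0],[0.0127,0.008,0,0],[0.0169,0.0107,0,0],[0.0211,0.0133,0,0]]'
```

```text
clock: 13.73
position: [603.8, -30.3, 151.8]
ee_rot: [0.96, 0.281, -0.0, -0.0]
contact_force: [-0.2, 0.6, -1.2]
opening: 10.4
grip_force: 8.0
```

```bash
python3 -m handwheel '[[0,0,0,0],[0,0,0,0],[0,0,0,0],[0,0,0,0],[0,0,0,0]]'
```

```text
clock: 14.15
position: [603.1, -30.7, 151.8]
ee_rot: [0.96, 0.281, -0.0, -0.0]
contact_force: [-0.2, 0.3, -0.7]
opening: 9.5
grip_force: 8.0
```

```bash
python3 -m handwheel '[[0.0042,0.0027,0,0],[0.0076,0.0048,0,0],[0.011,0.0069,0,0],[0.0135,0.0085,0,0],[0.016,0.0102,0,0]]'
```

```text
clock: 14.57
position: [619.8, -20.2, 151.8]
ee_rot: [0.96, 0.281, 0.0, -0.0]
contact_force: [-0.1, 1.0, -1.7]
opening: 9.9
grip_force: 8.0
```

```bash
python3 -m handwheel '[[0.0023,0.0021,0,5.7],[0.0043,0.0044,0,11.5],[0.0061,0.0068,0,17.2],[0.0077,0.0094,0,23],[0.009,0.012,0,28.7]]'
```

```text
clock: 14.98
position: [628.7, -8.1, 151.8]
ee_rot: [0.859, 0.512, -0.0, -0.0]
contact_force: [0.6, 0.7, -0.6]
opening: 9.9
grip_force: 8.0
```

```bash
python3 -m handwheel '[[0.001,0.0028,0,5.7],[0.0018,0.0056,0,11.5],[0.0023,0.0084,0,17.2],[0.0026,0.0114,0,19.2],[0.0031,0.0143,0,19.2]]'
```

```text
clock: 15.4
position: [631.6, 6.2, 151.7]
ee_rot: [0.762, 0.647, -0.0, -0.0]
contact_force: [-0.2, -0.1, -1.2]
opening: 9.6
grip_force: 8.0
```

```bash
python3 - <<'E'
from plan import *
for s in [126,131,136,141,146,151,156,160,164,168,172,176,180,184,188,192,196,199]: print(s,at(s).round(1))
E
python3 -m handwheel '[[0.0009,0.005,0,0],[0.0017,0.01,0,0],[0.0025,0.0147,0,0],[0.0032,0.0197,0,0],[0.004,0.0247,0,0]]'
```

```text
126 [631.4   6.    9.5]
131 [632.3  11.    9.5]
136 [633.1  15.9   9.5]
141 [633.9  20.8   9.5]
146 [634.7  25.8   9.5]
151 [635.5  30.7   9.5]
156 [636.3  35.6   9.5]
160 [637.3  39.7  15.9]
164 [638.2  43.6  15.9]
168 [639.1  47.5  15.9]
172 [640.   51.4  15.9]
176 [641.   55.3  15.9]
180 [642.1  59.1  15.9]
184 [643.1  63.   15.9]
188 [644.2  66.8  15.9]
192 [645.3  70.6  15.9]
196 [646.4  74.5  15.9]
199 [647.3  77.4  15.9]
clock: 15.82
position: [635.5, 31.2, 151.8]
ee_rot: [0.763, 0.646, -0.0, -0.0]
contact_force: [-0.1, -0.4, -1.7]
opening: 10.1
grip_force: 8.0
```

```bash
python3 -m handwheel '[[0.0009,0.0049,0,0],[0.0019,0.009,0,-3],[0.0028,0.0129,0,-5],[0.0037,0.0168,0,-5],[0.0046,0.0207,0,-5]]'
python3 - <<'E'
from wire import *
from cell import manip
z=np.zeros((600,800,3),np.uint8)
s=manip.camera("scene"); t=manip.camera("top"); np.savez("scene4.npz",**s);np.savez("top4.npz",**t)
z[:,:400]=cv2.resize(s["img"][165:255,235:295,::-1],(400,600),interpolation=cv2.INTER_CUBIC)
z[:,400:]=cv2.resize(t["img"][140:215,220:270,::-1],(400,600),interpolation=cv2.INTER_CUBIC)
cv2.imwrite("pics/m4.png",z)
E
```

```text
clock: 16.23
position: [640.1, 51.8, 151.8]
ee_rot: [0.79, 0.613, -0.0, -0.0]
contact_force: [0.4, -0.1, -0.3]
opening: 9.8
grip_force: 8.0
```

View pics/m4.png

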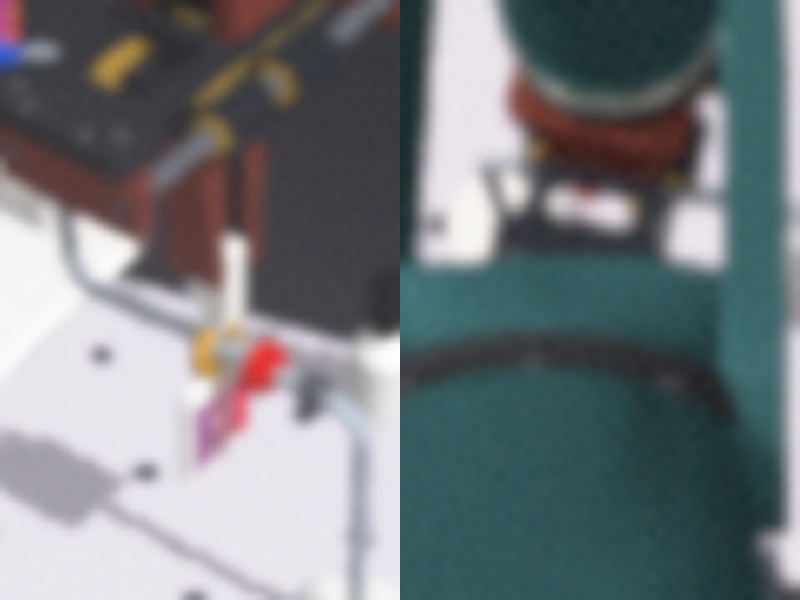

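The ring at left-panel (205,352) is threaded on the wire and clear of the red disc at (265,365), with the black limit at (308,395). The gap is about 17 mm. I'll approach slowly.

```bash
python3 -m handwheel '[[0.001,0.0039,0,0],[0.0021,0.0077,0,0],[0.0031,0.0116,0,0],[0.0042,0.0154,0,0],[0.0053,0.0192,0,0]]'
```

```text
clock: 16.75
position: [645.5, 70.9, 151.8]
ee_rot: [0.79, 0.613, -0.0, -0.0]
contact_force: [-0.8, -0.6, -1.1]
opening: 10.2
grip_force: 8.0
```

```bash
python3 -m handwheel '[[0.0003,0.001,0,0],[0.0005,0.002,0,0],[0.0008,0.003,0,0],[0.001,0.0038,0,0],[0.001,0.0038,0,0]]'
python3 -m handwheel '[[0.0003,0.0005,0,0],[0.0003,0.001,0,0],[0.0005,0.0015,0,0],[0.0005,0.002,0,0],[0.0005,0.002,0,0]]'
```

```text
clock: 17.17
position: [646.4, 74.3, 151.8]
ee_rot: [0.79, 0.613, -0.0, -0.0]
contact_force: [0.8, -0.6, -1.1]
opening: 10.0
grip_force: 8.0
clock: 17.58
position: [646.9, 76.4, 151.8]
ee_rot: [0.79, 0.613, 0.0, -0.0]
contact_force: [0.3, 0.7, -1.5]
opening: 9.8
grip_force: 8.0
```

Still free; small steps until the hard limit is felt.

```bash
python3 -m handwheel '[[0.0001,0.0005,0,0],[0.0003,0.001,0,0],[0.0004,0.0015,0,0],[0.0004,0.0015,0,0],[0.0004,0.0015,0,0]]'
python3 -m handwheel '[[0.0001,0.0005,0,0],[0.0003,0.001,0,0],[0.0003,0.001,0,0],[0.0003,0.001,0,0],[0.0003,0.001,0,0]]'
python3 -m handwheel '[[0.0001,0.0005,0,0],[0.0003,0.001,0,0],[0.0003,0.001,0,0],[0.0003,0.001,0,0],[0.0003,0.001,0,0]]'
```

```text
clock: 18.0
position: [647.2, 77.7, 151.8]
ee_rot: [0.79, 0.613, -0.0, 0.0]
contact_force: [-0.7, -0.8, -1.1]
opening: 9.9
grip_force: 8.0
clock: 18.42
position: [647.5, 78.7, 151.8]
ee_rot: [0.79, 0.613, -0.0, -0.0]
contact_force: [-0.5, -2.3, -0.9]
opening: 10.2
grip_force: 8.0
clock: 18.83
position: [647.8, 79.8, 151.8]
ee_rot: [0.79, 0.613, -0.0, -0.0]
contact_force: [-1.1, -1.1, -1.2]
opening: 9.8
grip_force: 8.0
```

```bash
python3 -m handwheel '[[0.0001,0.0005,0,0],[0.0003,0.001,0,0],[0.0003,0.001,0,0],[0.0003,0.001,0,0],[0.0003,0.001,0,0]]'
```

```text
clock: 19.25
position: [648.1, 80.8, 151.8]
ee_rot: [0.79, 0.613, -0.0, -0.0]
contact_force: [-0.1, -1.4, -1.3]
opening: 10.2
grip_force: 8.0
```

```bash
python3 -m handwheel '[[0.0001,0.0005,0,0],[0.0003,0.001,0,0],[0.0003,0.001,0,0],[0.0003,0.001,0,0],[0.0003,0.001,0,0]]'
```

```text
clock: 19.67
position: [648.4, 81.9, 151.8]
ee_rot: [0.79, 0.613, -0.0, -0.0]
contact_force: [-1.0, -1.0, 0.8]
opening: 9.7
grip_force: 8.0
```

```bash
python3 -m handwheel '[[0.0001,0.0005,0,0],[0.0003,0.001,0,0],[0.0003,0.001,0,0],[0.0003,0.001,0,0],[0.0003,0.001,0,0]]'
python3 - <<'E'
from wire import *
from cell import manip
z=np.zeros((600,800,3),np.uint8)
s=manip.camera("scene"); np.savez("scene5.npz",**s); o=load("scene4")
z[:,:400]=cv2.resize(o["img"][205:235,260:280+2,::-1],(400,600),interpolation=cv2.INTER_CUBIC)
z[:,400:]=cv2.resize(s["img"][195:240,255:285,::-1],(400,600),interpolation=cv2.INTER_CUBIC)
cv2.imwrite("pics/m5.png",z)
def red(s):
    h=cv2.cvtColor(s["img"],cv2.COLOR_RGB2HSV); m=((h[:,:,0]<6)|(h[:,:,0]>174))&(h[:,:,1]>190)&(h[:,:,2]>120); m[:,:262]=0;m[:,295:]=0;m[:205]=0;m[:,]=m; m[235:]=0
    ys,xs=np.nonzero(m); return len(xs),onz(s,(xs.mean(),ys.mean()),130).round(1)
print(red(o),red(s),red(load("scene0")))
m=[manip.observe()["contact_force"] for _ in range(1)]; print(m)
E
```

```text
clock: 20.08
position: [648.8, 82.8, 151.8]
ee_rot: [0.79, 0.613, -0.0, -0.0]
contact_force: [-1.8, -1.3, -1.6]
opening: 10.0
grip_force: 8.0
(4, array([643.8,  72.5, 130. ])) (2, array([649.2,  85.8, 130. ])) (2, array([642.9,  72.1, 130. ]))
[array([-0.93462387, -1.30873267,  0.65989071])]
```

View pics/m5.png

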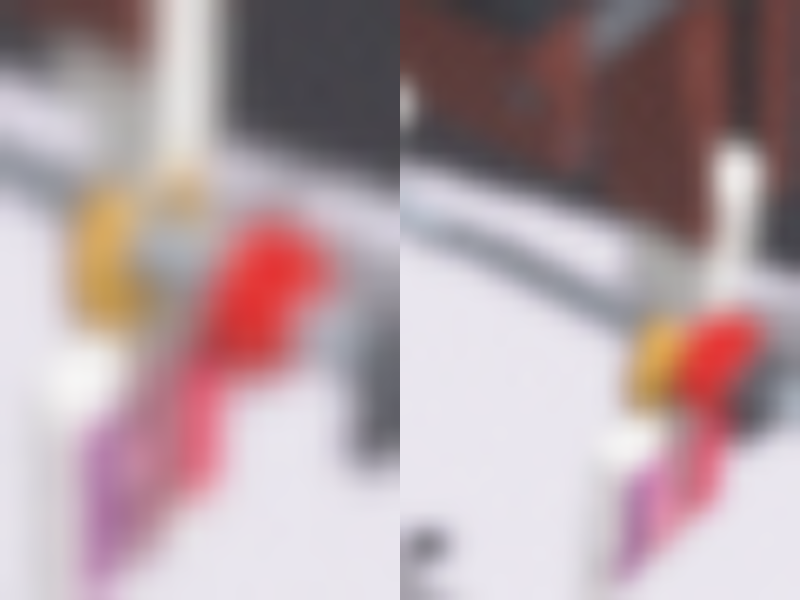

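The ring (right panel, 655,370) now touches the red disc (715,355), which sits against or near the black limit (750,400). I'll measure its travel more exactly and feel a bit further.

```bash
cat > red.py <<'E'
from wire import *
def red(s):
    im=s["img"].astype(float); w=np.clip(im[:,:,0]-np.maximum(im[:,:,1],im[:,:,2])-70,0,None)   # plaque pink has high blue
    m=np.zeros_like(w); m[207:232,262:292]=1; w=w*m; ys,xs=np.mgrid[:w.shape[0],:w.shape[1]]
    return w.sum().round(), onz(s,((w*xs).sum()/w.sum(),(w*ys).sum()/w.sum()),130)
E
python3 - <<'E'
from red import *
for n in("scene0","scene3","scene4","scene5"): print(n,red(load(n)))
E
python3 -m handwheel '[[0.0001,0.0005,0,0],[0.0003,0.001,0,0],[0.0003,0.001,0,0],[0.0003,0.001,0,0],[0.0003,0.001,0,0]]'
```

```text
scene0 (np.float64(1699.0), array([644.74001705,  73.09766554, 130.        ]))
scene3 (np.float64(1747.0), array([644.74083333,  73.12748067, 130.        ]))
scene4 (np.float64(2163.0), array([647.68341079,  72.98831743, 130.        ]))
scene5 (np.float64(1927.0), array([650.34738792,  86.18787854, 130.        ]))
clock: 20.55
position: [649.1, 83.8, 151.8]
ee_rot: [0.79, 0.613, -0.0, -0.0]
contact_force: [-1.2, -1.4, -0.8]
opening: 9.8
grip_force: 8.0
```

```bash
python3 -m handwheel '[[0.0001,0.0005,0,0],[0.0003,0.001,0,0],[0.0003,0.001,0,0],[0.0003,0.001,0,0],[0.0003,0.001,0,0]]'
python3 - <<'E'
from red import *
from cell import manip
s=manip.camera("scene"); np.savez("scene6.npz",**s); print(red(s)); o=manip.observe(); print(o["contact_force"],o["ft_torque"],o["position"])
E
python3 -m handwheel '[[0.0001,0.0005,0,0],[0.0003,0.001,0,0],[0.0003,0.001,0,0],[0.0003,0.001,0,0],[0.0003,0.001,0,0]]'
python3 - <<'E'
from red import *
from cell import manip
s=manip.camera("scene"); np.savez("scene7.npz",**s); print(red(s)); o=manip.observe(); print(o["contact_force"],o["ft_torque"],o["position"])
E
```

```text
clock: 20.97
position: [649.3, 84.8, 151.8]
ee_rot: [0.79, 0.613, -0.0, -0.0]
contact_force: [-1.1, -1.5, -0.8]
opening: 9.6
grip_force: 8.0
(np.float64(1832.0), array([649.93819904,  85.96874461, 130.        ]))
[-1.96230606 -0.72851592 -1.27266378] [-0.31246979  0.38062864 -0.04880465] [649.37457415  84.82707561 151.79913449]
clock: 21.43
position: [649.6, 85.8, 151.8]
ee_rot: [0.79, 0.613, -0.0, -0.0]
contact_force: [-1.8, -1.4, -0.6]
opening: 9.9
grip_force: 8.0
(np.float64(1841.0), array([650.05865286,  86.01480838, 130.        ]))
[-2.12578848 -1.65225503 -0.75008644] [-0.35879403  0.40997412 -0.01433119] [649.6172035   85.81663395 151.79346428]
```

The red disc stopped moving (86.2, 86.0, 86.0 mm), so it is at its limit and the fin is only leaning in the pads. I'll ease back, lower it to the wire and let go softly.

```bash
python3 -m handwheel '[[-0.0003,-0.001,-0.0008,0],[-0.0003,-0.001,-0.0015,0],[-0.0003,-0.001,-0.0015,0],[-0.0003,-0.001,-0.0015,0],[-0.0003,-0.001,-0.0015,0]]' 0.95 3
python3 -m handwheel '[[0,0,0,0],[0,0,0,0],[0,0,0,0],[0,0,0,0],[0,0,0,0]]' 0.8
python3 - <<'E'
from red import *
from cell import manip
s=manip.camera("scene"); np.savez("scene8.npz",**s); print(red(s)); o=manip.observe(); print(o["contact_force"],o["ft_torque"],o["position"])
E
python3 -m handwheel '[[0,0,0,0],[0,0,0,0],[0,0,0,0],[0,0,0,0],[0,0,0,0]]'
python3 - <<'E'
from red import *
from cell import manip
s=manip.camera("scene"); np.savez("scene9.npz",**s); print(red(s))
z=np.zeros((600,800,3),np.uint8)
for k,n in enumerate(("scene7","scene9")): z[:,400*k:400*k+400]=cv2.resize(load(n)["img"][195:240,255:285,::-1],(400,600),interpolation=cv2.INTER_CUBIC)
cv2.imwrite("pics/m9.png",z)
E
```

```text
clock: 21.9
position: [649.7, 84.9, 150.4]
ee_rot: [0.79, 0.613, 0.0, 0.0]
contact_force: [-0.9, -0.3, -1.4]
opening: 9.9
grip_force: 3.0
clock: 22.32
position: [649.5, 84.9, 150.5]
ee_rot: [0.79, 0.613, 0.0, 0.0]
contact_force: [0.3, -0.0, 0.3]
opening: 17.6
grip_force: 0.0
(np.float64(1999.0), array([650.84618711,  85.06057823, 130.        ]))
[ 0.84592527 -0.31993999  0.10687692] [-0.03382467  0.05462718 -0.01760965] [649.4788181   84.85198145 150.41577401]
clock: 22.78
position: [649.4, 84.8, 150.3]
ee_rot: [0.79, 0.613, -0.0, -0.0]
contact_force: [-0.0, 0.5, -0.1]
opening: 17.2
grip_force: 0.0
(np.float64(2100.0), array([651.5780765 ,  85.51750624, 130.        ]))
```

View pics/m9.png

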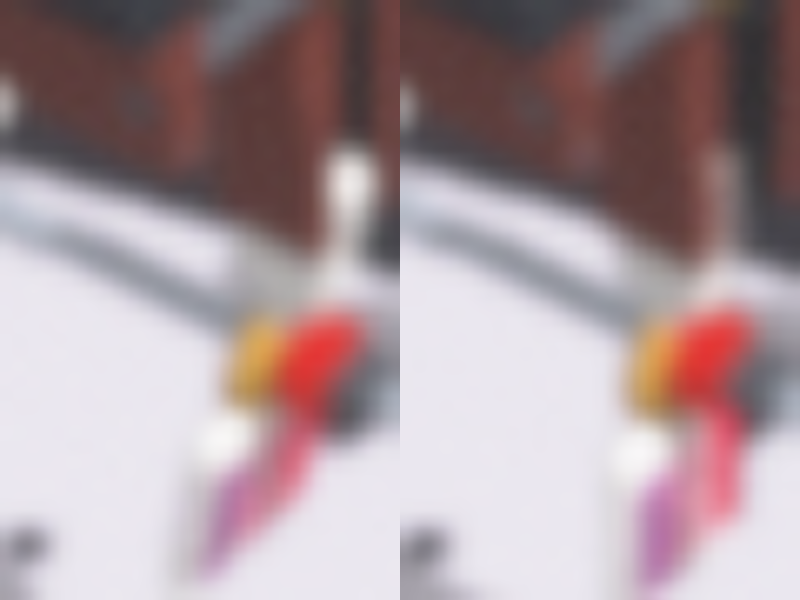

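After letting go, the plaque hangs upright again and the disc (715,360) eased back by perhaps 0.5-1 mm. I'll regrip the upright fin lower, nudge it in and release with little lean.

```bash
python3 -m handwheel '[[-0.0004,-0.0015,-0.001,0],[-0.0008,-0.003,-0.002,0],[-0.0008,-0.003,-0.002,0],[-0.0008,-0.003,-0.002,0],[-0.0008,-0.003,-0.002,0]]'
python3 -m handwheel '[[0,0,0,0],[0,0,0,0],[0,0,0,0],[0,0,0,0],[0,0,0,0]]' 0.95 4
python3 -m handwheel '[[0,0,0,0],[0.0001,0.0005,0,0],[0.0001,0.0005,0,0],[0.0003,0.001,0,0],[0.0003,0.001,0,0]]'
python3 - <<'E'
from red import *
from cell import manip
s=manip.camera("scene"); np.savez("scene10.npz",**s); print(red(s)); o=manip.observe(); print(o["contact_force"],o["ft_torque"],o["position"])
E
python3 -m handwheel '[[0,0,0,0],[0.0001,0.0005,0,0],[0.0001,0.0005,0,0],[0.0001,0.0005,0,0],[0.0001,0.0005,0,0]]'
python3 - <<'E'
from red import *
from cell import manip
s=manip.camera("scene"); np.savez("scene11.npz",**s); print(red(s)); o=manip.observe(); print(o["contact_force"],o["ft_torque"],o["position"])
E
```

```text
clock: 23.25
position: [648.6, 81.7, 148.3]
ee_rot: [0.79, 0.613, -0.0, -0.0]
contact_force: [-1.1, 0.6, 0.4]
opening: 17.5
grip_force: 0.0
clock: 23.67
position: [648.5, 81.9, 148.3]
ee_rot: [0.79, 0.613, -0.0, -0.0]
contact_force: [-0.0, 0.4, -0.3]
opening: 10.2
grip_force: 4.0
clock: 24.08
position: [648.7, 82.8, 148.3]
ee_rot: [0.79, 0.613, -0.0, -0.0]
contact_force: [-1.2, -0.3, 0.1]
opening: 10.0
grip_force: 4.0
(np.float64(2028.0), array([651.26010754,  85.53943769, 130.        ]))
[-1.7281263  -0.84530144 -0.06493895] [-0.16205391  0.27455936  0.0244082 ] [648.747944    82.75864044 148.25558784]
clock: 24.55
position: [648.9, 83.3, 148.3]
ee_rot: [0.79, 0.613, -0.0, -0.0]
contact_force: [-1.7, -0.6, 0.4]
opening: 10.2
grip_force: 4.0
(np.float64(1978.0), array([651.00541891,  85.33669772, 130.        ]))
[-0.63376766 -0.32809621  0.27496748] [-0.09463491  0.36553863  0.00502109] [648.93253991  83.30238936 148.29121797]
```

```bash
cat > edge.py <<'E'
from red import *
def edge(s):
    im=s["img"].astype(float); w=np.clip(im[:,:,0]-im[:,:,1:].max(2)-30,0,None); out=[]
    for r in range(218,225):
        v=w[r,272:290]; k=int(np.argmax(v)); h=v.max()/2; j=k
        while j<len(v)-1 and v[j]>h: j+=1
        out.append(round(272+j-1+(v[j-1]-h)/max(v[j-1]-v[j],1e-6),2))
    return out
E
python3 -m handwheel '[[0,0,0,0],[0,0,0,0],[0,0,0,0],[0,0,0,0],[0,0,0,0]]' 0.8
python3 -m handwheel '[[0,0,0,0],[0,0,0,0],[0,0,0,0],[0,0,0,0],[0,0,0,0]]' 0.6
python3 - <<'E'
from edge import *
from cell import manip
s=manip.camera("scene"); np.savez("scene12.npz",**s); print(red(s))
for k in (5,6,7,8,9,10,11,12): print(k,edge(load(f"scene{k}")))
print("px/mm along wire",proj(s,[648,82,130]),proj(s,[650.6,91.7,130]))
E
```

```text
clock: 25.02
position: [649.2, 83.4, 148.4]
ee_rot: [0.79, 0.613, 0.0, 0.0]
contact_force: [0.2, -0.2, -0.9]
opening: 17.9
grip_force: 0.0
clock: 25.43
position: [649.0, 83.3, 148.3]
ee_rot: [0.79, 0.613, -0.0, -0.0]
contact_force: [-0.5, -0.2, -0.7]
opening: 35.1
grip_force: 0.0
(np.float64(2041.0), array([651.20270634,  85.53253411, 130.        ]))
5 [np.float64(280.63), np.float64(281.06), np.float64(280.97), np.float64(280.52), np.float64(279.87), np.float64(279.27), np.float64(278.95)]
6 [np.float64(280.7), np.float64(281.16), np.float64(281.04), np.float64(280.53), np.float64(279.86), np.float64(279.3), np.float64(278.92)]
7 [np.float64(280.64), np.float64(281.14), np.float64(281.02), np.float64(280.53), np.float64(279.86), np.float64(279.26), np.float64(278.94)]
8 [np.float64(280.14), np.float64(280.47), np.float64(280.29), np.float64(279.79), np.float64(279.2), np.float64(278.79), np.float64(278.7)]
9 [np.float64(280.19), np.float64(280.43), np.float64(280.25), np.float64(279.74), np.float64(279.15), np.float64(278.75), np.float64(278.77)]
10 [np.float64(280.21), np.float64(280.53), np.float64(280.31), np.float64(279.85), np.float64(279.25), np.float64(278.81), np.float64(278.78)]
11 [np.float64(280.2), np.float64(280.53), np.float64(280.31), np.float64(279.81), np.float64(279.24), np.float64(278.8), np.float64(278.8)]
12 [np.float64(280.23), np.float64(280.49), np.float64(280.29), np.float64(279.82), np.float64(279.25), np.float64(278.8), np.float64(278.77)]
px/mm along wire [276.78808634 220.79814916] [279.91833034 222.48905317]
```

Edge fit: after release the disc sits about 0.7 px (2 mm) short of full, because the fin pitched in the light grip. Fx also shows the ring rubbing on the right side. I'll regrip more firmly 1 mm further left, lift 1.5 mm to centre the ring, and push upright.

```bash
python3 -m handwheel '[[-0.0008,-0.0007,0,0],[-0.0015,-0.0015,0,0],[-0.0015,-0.0015,0,0],[-0.0015,-0.0015,0,0],[-0.0015,-0.0015,0,0]]' 0.8
python3 -m handwheel '[[0,0,0,0],[0,0,0,0],[0,0,0,0],[0,0,0,0],[0,0,0,0]]' 0.95 25
python3 -m handwheel '[[0,0,0.001,0],[0,0,0.0015,0],[0,0,0.0015,0],[0,0,0.0015,0],[0,0,0.0015,0]]'
python3 -m handwheel '[[0.0001,0.0005,0,0],[0.0003,0.001,0,0],[0.0003,0.001,0,0],[0.0003,0.001,0,0],[0.0003,0.001,0,0]]'
python3 - <<'E'
from edge import *
from cell import manip
s=manip.camera("scene"); np.savez("scene13.npz",**s); print(edge(s)); o=manip.observe(); print(o["contact_force"],o["ft_torque"],o["position"])
E
```

```text
clock: 25.9
position: [647.5, 81.8, 148.4]
ee_rot: [0.79, 0.613, 0.0, -0.0]
contact_force: [-0.5, -0.2, 0.0]
opening: 17.4
grip_force: 0.0
clock: 26.32
position: [647.5, 81.8, 148.3]
ee_rot: [0.79, 0.613, -0.0, -0.0]
contact_force: [0.4, -1.0, -0.4]
opening: 9.8
grip_force: 25.0
clock: 26.73
position: [647.4, 81.8, 149.7]
ee_rot: [0.79, 0.613, -0.0, -0.0]
contact_force: [-0.2, 0.8, -1.2]
opening: 9.3
grip_force: 25.0
clock: 27.15
position: [647.7, 82.8, 149.8]
ee_rot: [0.79, 0.613, -0.0, -0.0]
contact_force: [-0.3, -0.7, -1.0]
opening: 9.7
grip_force: 25.0
[np.float64(280.37), np.float64(280.74), np.float64(280.64), np.float64(279.98), np.float64(279.3), np.float64(278.86), np.float64(278.75)]
[-0.25324207 -1.50078906 -1.70652084] [-0.15695965  0.14346035  0.00680249] [647.64485786  82.74827231 149.74225442]
```

Disc moving again; continue by feel.

```bash
python3 -m handwheel '[[0.0001,0.0005,0,0],[0.0003,0.001,0,0],[0.0003,0.001,0,0],[0.0003,0.001,0,0],[0.0003,0.001,0,0]]'
python3 - <<'E'
from edge import *
from cell import manip
s=manip.camera("scene"); print(edge(s)); o=manip.observe(); print(o["contact_force"],o["ft_torque"],o["position"])
E
```

```text
clock: 27.62
position: [647.9, 83.7, 149.7]
ee_rot: [0.79, 0.613, -0.0, -0.0]
contact_force: [-0.9, -1.9, -1.1]
opening: 9.6
grip_force: 25.0
[np.float64(280.33), np.float64(280.86), np.float64(280.88), np.float64(280.41), np.float64(279.8), np.float64(279.27), np.float64(279.0)]
[-0.22315138 -0.5390706  -1.06897861] [-0.38693363  0.27651533 -0.02384435] [647.91789531  83.66963124 149.75794751]
```

```bash
python3 -m handwheel '[[0.0001,0.0005,0,0],[0.0003,0.001,0,0],[0.0003,0.001,0,0],[0.0003,0.001,0,0],[0.0003,0.001,0,0]]'
python3 - <<'E'
from edge import *
from cell import manip
s=manip.camera("scene"); print(edge(s)); o=manip.observe(); print(o["contact_force"],o["ft_torque"],o["position"])
E
```

```text
clock: 28.08
position: [648.2, 84.6, 149.7]
ee_rot: [0.79, 0.613, -0.0, -0.0]
contact_force: [-2.0, -2.4, -1.2]
opening: 9.5
grip_force: 25.0
[np.float64(280.6), np.float64(281.12), np.float64(281.14), np.float64(280.72), np.float64(280.07), np.float64(279.64), np.float64(279.36)]
[-1.03540917 -2.29284063 -1.00364945] [-0.63054147  0.43669153 -0.00151164] [648.21019548  84.67152395 149.76348034]
```

```bash
python3 -m handwheel '[[0,0.0005,0,0],[0,0.001,0,0],[0,0.001,0,0],[0,0.001,0,0],[0,0.001,0,0]]'
python3 - <<'E'
from edge import *
from cell import manip
s=manip.camera("scene"); np.savez("scene14.npz",**s); print(edge(s)); o=manip.observe(); print(o["contact_force"],o["ft_torque"],o["position"])
E
```

```text
clock: 28.55
position: [648.3, 85.6, 149.8]
ee_rot: [0.79, 0.613, -0.0, 0.0]
contact_force: [-1.9, -3.5, -1.1]
opening: 9.9
grip_force: 25.0
[np.float64(280.67), np.float64(281.33), np.float64(281.4), np.float64(281.04), np.float64(280.39), np.float64(279.85), np.float64(279.56)]
[-1.51534757 -3.14817142 -1.1038948 ] [-0.9189672   0.30870657  0.07454122] [648.36110238  85.66061321 149.81384743]
```

```bash
python3 -m handwheel '[[0,0.0005,0,0],[0,0.001,0,0],[0,0.001,0,0],[0,0.001,0,0],[0,0.001,0,0]]'
python3 - <<'E'
from edge import *
from cell import manip
s=manip.camera("scene"); np.savez("scene15.npz",**s); print(edge(s)); o=manip.observe(); print(o["contact_force"],o["ft_torque"],o["position"])
E
```

```text
clock: 29.02
position: [648.4, 86.7, 149.8]
ee_rot: [0.79, 0.613, -0.0, 0.0]
contact_force: [-2.2, -4.8, -2.1]
opening: 9.9
grip_force: 25.0
[np.float64(280.87), np.float64(281.51), np.float64(281.63), np.float64(281.34), np.float64(280.7), np.float64(280.05), np.float64(279.76)]
[-1.05860999 -4.63855696 -1.89544831] [-1.05344273  0.36730072  0.07371621] [648.40957649  86.7076856  149.84476299]
```

```bash
cat > ext.py <<'E'
from red import *
def ext(s):
    im=s["img"].astype(np.float32); w=np.clip(im[:,:,0]-im[:,:,1:].max(2)-30,0,None)[200:240,260:300]
    w=cv2.resize(w,None,fx=8,fy=8,interpolation=cv2.INTER_CUBIC); m=w>50
    ys,xs=np.nonzero(m); u=(xs*.88+ys*.475)/8  # along-wire px
    return dict(right=round(260+xs.max()/8,2),top=round(200+ys.min()/8,2),along=round(np.percentile(u,99.5),2),mm=round(np.percentile(u,99.5)/.356,1), area=round(m.sum()/64,1))
E
python3 - <<'E'
from ext import *
for k in (0,3,4,5,7,12,13,14,15): print(k,ext(load(f"scene{k}")))
E
```

```text
0 {'right': np.float64(277.62), 'top': np.float64(216.38), 'along': np.float64(24.43), 'mm': np.float64(68.6), 'area': np.float64(28.8)}
3 {'right': np.float64(277.75), 'top': np.float64(216.38), 'along': np.float64(24.47), 'mm': np.float64(68.7), 'area': np.float64(29.2)}
4 {'right': np.float64(277.75), 'top': np.float64(216.25), 'along': np.float64(24.43), 'mm': np.float64(68.6), 'area': np.float64(41.5)}
5 {'right': np.float64(281.62), 'top': np.float64(218.62), 'along': np.float64(30.24), 'mm': np.float64(84.9), 'area': np.float64(38.3)}
7 {'right': np.float64(281.62), 'top': np.float64(218.62), 'along': np.float64(28.91), 'mm': np.float64(81.2), 'area': np.float64(34.2)}
12 {'right': np.float64(281.12), 'top': np.float64(218.5), 'along': np.float64(32.01), 'mm': np.float64(89.9), 'area': np.float64(43.0)}
13 {'right': np.float64(281.38), 'top': np.float64(218.38), 'along': np.float64(32.42), 'mm': np.float64(91.1), 'area': np.float64(43.9)}
14 {'right': np.float64(282.12), 'top': np.float64(218.62), 'along': np.float64(33.03), 'mm': np.float64(92.8), 'area': np.float64(44.0)}
15 {'right': np.float64(282.38), 'top': np.float64(218.75), 'along': np.float64(32.98), 'mm': np.float64(92.6), 'area': np.float64(43.3)}
```

Run:
```python
from ext import *
for k in (0,4,5,7,12,13,14,15):
    im=load(f"scene{k}")["img"].astype(np.float32)
    w=cv2.resize(im[208:236,262:296],None,fx=8,fy=8,interpolation=cv2.INTER_CUBIC)
    red=(w[...,0]-w[...,1:].max(2))>80
    lum=w.max(2); dark=(lum<110); dark[:int(8*6)]=0
    n,l,st,ce=cv2.connectedComponentsWithStats(dark.astype(np.uint8)); 
    j=[(st[i][4]//64,(ce[i]/8+[262,208]).round(2).tolist(),(262+(st[i][0]+st[i][2])/8,208+(st[i][1]+st[i][3])/8)) for i in range(1,n) if st[i][4]>150]
    # profile along wire line just above plaque: sample through disc upper part
    print(k,j)
    ys,xs=np.nonzero(red); print("   red cols extents by row",[(r,round(262+xs[ys==8*(r-208)].min()/8,1),round(262+xs[ys==8*(r-208)].max()/8,1)) for r in range(216,229) if (ys==8*(r-208)).any()])
```

```text
0 [(np.int32(11), [288.6, 214.45], (np.float64(296.0), np.float64(215.5))), (np.int32(3), [281.36, 225.13], (np.float64(282.25), np.float64(226.75)))]
   red cols extents by row [(217, np.float64(273.2), np.float64(276.8)), (218, np.float64(272.5), np.float64(277.5)), (219, np.float64(272.0), np.float64(277.6)), (220, np.float64(271.8), np.float64(276.9)), (221, np.float64(271.9), np.float64(276.1)), (222, np.float64(272.2), np.float64(275.6)), (223, np.float64(273.1), np.float64(274.9))]
4 [(np.int32(11), [288.61, 214.42], (np.float64(296.0), np.float64(215.375))), (np.int32(2), [281.29, 225.37], (np.float64(282.125), np.float64(226.625)))]
   red cols extents by row [(217, np.float64(273.2), np.float64(276.9)), (218, np.float64(272.5), np.float64(277.6)), (219, np.float64(271.9), np.float64(277.6)), (220, np.float64(271.5), np.float64(276.9)), (221, np.float64(271.4), np.float64(276.1)), (222, np.float64(271.2), np.float64(275.6)), (223, np.float64(270.8), np.float64(274.9)), (224, np.float64(270.4), np.float64(272.2)), (225, np.float64(270.1), np.float64(271.8)), (226, np.float64(
[... 2946 characters left out ...]
79.9)), (226, np.float64(277.9), np.float64(280.2)), (227, np.float64(279.0), np.float64(280.9)), (228, np.float64(279.1), np.float64(280.9))]
15 [(np.int32(10), [288.76, 214.41], (np.float64(296.0), np.float64(215.375)))]
   red cols extents by row [(219, np.float64(278.8), np.float64(281.1)), (220, np.float64(277.4), np.float64(282.2)), (221, np.float64(276.6), np.float64(282.2)), (222, np.float64(276.1), np.float64(281.8)), (223, np.float64(276.0), np.float64(281.0)), (224, np.float64(276.1), np.float64(280.4)), (225, np.float64(276.6), np.float64(280.2)), (226, np.float64(277.8), np.float64(280.4)), (227, np.float64(279.0), np.float64(280.9)), (228, np.float64(279.2), np.float64(280.8))]
```

Disc follows the tool 1:1 while the force climbs linearly from about 82.5 mm, so it is on the limit and slightly compressing it. I'll ease back to where the force just vanishes.

```bash
python3 -m handwheel '[[-0.0001,-0.0005,0,0],[-0.0003,-0.001,0,0],[-0.0004,-0.0015,0,0],[-0.0005,-0.002,0,0],[-0.0005,-0.002,0,0]]'
cat > rd.py <<'E'
from edge import *; from ext import ext
from cell import manip
F=[];p=[]
for k in range(4):
    s=manip.camera("scene"); o=manip.observe(); F.append(o["contact_force"]); p=o["position"]
print(edge(s),ext(s)["right"],ext(s)["top"]); print(np.mean(F,0).round(2),o["ft_torque"].round(2),p.round(1),o["opening"])
E
python3 rd.py
python3 -m handwheel '[[-0.0001,-0.0005,0,0],[-0.0003,-0.001,0,0],[-0.0003,-0.001,0,0],[-0.0003,-0.001,0,0],[-0.0003,-0.001,0,0]]'
python3 rd.py
```

```text
clock: 29.48
position: [648.0, 85.1, 149.9]
ee_rot: [0.79, 0.613, 0.0, -0.0]
contact_force: [-1.5, -2.9, -2.4]
opening: 9.8
grip_force: 25.0
[np.float64(280.68), np.float64(281.22), np.float64(281.18), np.float64(280.7), np.float64(280.06), np.float64(279.64), np.float64(279.36)] 281.88 218.62
[-0.77 -2.6  -1.67] [-0.64  0.2   0.03] [648.   85.  149.9] 9.734354950892245
clock: 30.1
position: [647.7, 84.0, 149.9]
ee_rot: [0.79, 0.613, 0.0, -0.0]
contact_force: [-0.0, -0.8, -1.3]
opening: 9.5
grip_force: 25.0
[np.float64(280.34), np.float64(280.9), np.float64(280.88), np.float64(280.4), np.float64(279.78), np.float64(279.26), np.float64(279.01)] 281.62 218.38
[-0.61 -1.56 -1.77] [-0.35  0.1   0.03] [647.7  83.9 149.9] 9.792754873489935
```

Force and disc return reversibly, so this is a compliant limit, zero at about 82.7. I'll back off to just above that, lower and release.

```bash
python3 -m handwheel '[[-0.0001,-0.0005,0,0],[-0.0001,-0.0008,0,0],[-0.0001,-0.0008,-0.0007,0],[-0.0001,-0.0008,-0.0013,0],[-0.0001,-0.0008,-0.0013,0]]'
python3 rd.py
python3 -m handwheel '[[0,0,0,0],[0,0,0,0],[0,0,0,0],[0,0,0,0],[0,0,0,0]]' 0.95 3
python3 -m handwheel '[[0,0,0,0],[0,0,0,0],[0,0,0,0],[0,0,0,0],[0,0,0,0]]' 0.8
python3 rd.py
```

```text
clock: 30.72
position: [647.6, 83.1, 148.5]
ee_rot: [0.79, 0.613, 0.0, -0.0]
contact_force: [0.5, -0.9, -0.4]
opening: 10.1
grip_force: 25.0
[np.float64(280.37), np.float64(280.77), np.float64(280.61), np.float64(280.01), np.float64(279.28), np.float64(278.87), np.float64(278.79)] 281.38 218.38
[ 0.   -0.22 -0.63] [-0.15 -0.   -0.03] [647.6  83.1 148.6] 9.7598626964365
clock: 31.33
position: [647.5, 83.1, 148.6]
ee_rot: [0.79, 0.613, 0.0, -0.0]
contact_force: [0.2, -0.5, -1.2]
opening: 9.8
grip_force: 3.0
clock: 31.75
position: [647.5, 83.0, 148.6]
ee_rot: [0.79, 0.613, -0.0, -0.0]
contact_force: [-0.1, 0.7, -1.2]
opening: 17.6
grip_force: 0.0
[np.float64(280.46), np.float64(280.7), np.float64(280.4), np.float64(279.83), np.float64(279.27), np.float64(278.82), np.float64(278.7)] 281.25 218.5
[ 0.26  0.04 -0.19] [-0.04  0.05  0.05] [647.5  83.  148.5] 17.265729809290054
```

Both releases settle at the same disc position, the limit. I'll withdraw straight up and check.

```bash
python3 -m handwheel '[[0,0,0,0],[0,0,0,0],[0,0,0,0],[0,0,0.001,0],[0,0,0.003,0]]' 0.6
python3 -m handwheel '[[0,0,0.01,0],[0,0,0.025,0],[0,0,0.045,0],[0,0,0.07,0],[0,0,0.09,0]]'
python3 -m handwheel '[[-0.02,0.02,0,0],[-0.05,0.05,0,0],[-0.08,0.08,0,0],[-0.11,0.11,0,0],[-0.14,0.14,0,0]]'
python3 -m handwheel '[[-0.02,0.02,0,0],[-0.04,0.05,0,0],[-0.04,0.08,0,0],[-0.04,0.11,0,0],[-0.04,0.14,0,0]]'
python3 rd.py
python3 - <<'E'
from edge import *
from cell import manip
s=manip.camera("scene");t=manip.camera("top");np.savez("top20.npz",**t)
print(edge(s))
t0=load("top0")
d=cv2.absdiff(t0["img"],t["img"]).max(2)>60; d=cv2.morphologyEx(d.astype(np.uint8),cv2.MORPH_OPEN,np.ones((2,2)))
n,l,st,ce=cv2.connectedComponentsWithStats(d); print([(st[i][4],ce[i].round().tolist()) for i in range(1,n)])
h=t["img"].astype(float); w=np.clip(h[:,:,0]-h[:,:,1:].max(2)-40,0,None); w[:,:228]=0;w[:,252:]=0;w[:145]=0;w[175:]=0; ys,xs=np.mgrid[:384,:512]
h0=t0["img"].astype(float); w0=np.clip(h0[:,:,0]-h0[:,:,1:].max(2)-40,0,None)*0+np.clip(h0[:,:,0]-h0[:,:,1:].max(2)-40,0,None); w0[:,:228]=0;w0[:,252:]=0;w0[:145]=0;w0[175:]=0
for W in(w0,w): print(W.sum(),onz(t,((W*xs).sum()/W.sum(),(W*ys).sum()/W.sum()),130).round(1))
E
```

```text
clock: 32.37
position: [647.3, 83.0, 151.4]
ee_rot: [0.79, 0.613, -0.0, -0.0]
contact_force: [-0.3, 0.3, 0.6]
opening: 35.0
grip_force: 0.0
clock: 32.78
position: [647.8, 83.0, 244.0]
ee_rot: [0.79, 0.613, 0.001, 0.0]
contact_force: [-0.1, 0.2, -0.5]
opening: 35.0
grip_force: 0.0
clock: 33.2
position: [508.5, 221.8, 242.6]
ee_rot: [0.791, 0.612, 0.001, 0.0]
contact_force: [0.8, 0.7, -0.8]
opening: 35.2
grip_force: 0.0
clock: 33.62
position: [469.2, 362.5, 243.0]
ee_rot: [0.79, 0.613, 0.001, 0.0]
contact_force: [-0.4, 0.2, 0.7]
opening: 35.0
grip_force: 0.0
[np.float64(280.41), np.float64(280.64), np.float64(280.37), np.float64(279.8), np.float64(279.25), np.float64(278.81), np.float64(278.68)] 281.12 218.62
[ 0.1   0.94 -0.06] [-0.06  0.09 -0.01] [469.5 361.3 242. ] 35.1954604841273
[np.float64(280.35), np.float64(280.64), np.float64(280.35), np.float64(279.81), np.float64(279.24), np.float64(278.84), np.float64(278.69)]
[(np.int32(3042), [91.0, 184.0]), (np.int32(37), [243.0, 163.0]), (np.int32(38), [85.0, 181.0]), (np.int32(28), [268.0, 180.0]), (np.int32(23), [48.0, 185.0]), (np.i
[... 493 characters left out ...]
 269.0]), (np.int32(52), [95.0, 285.0]), (np.int32(87), [38.0, 297.0]), (np.int32(53), [30.0, 301.0]), (np.int32(61), [48.0, 306.0]), (np.int32(1937), [19.0, 343.0]), (np.int32(2488), [82.0, 329.0]), (np.int32(774), [127.0, 329.0]), (np.int32(12), [294.0, 345.0]), (np.int32(45), [268.0, 347.0]), (np.int32(11), [437.0, 348.0]), (np.int32(10), [462.0, 348.0]), (np.int32(4), [256.0, 354.0]), (np.int32(6), [114.0, 357.0]), (np.int32(279), [170.0, 375.0]), (np.int32(12), [249.0, 368.0]), (np.int32(29), [309.0, 372.0]), (np.int32(22), [447.0, 369.0]), (np.int32(11), [460.0, 369.0]), (np.int32(17), [118.0, 382.0]), (np.int32(37), [130.0, 382.0])]
1150.0 [645.9  76.8 130. ]
709.0 [645.4  88.8 130. ]
```

Stop pushed in 12 mm by the top view. One difference, at (332,249), is near an orange look-alike, so I'll check that it did not move and that the keeper is still open.

Run:
```python
from wire import *
a,b=load("top0"),load("top20")
for t in(a,b):
    h=cv2.cvtColor(t["img"],cv2.COLOR_RGB2HSV); m=((h[:,:,0]>3)&(h[:,:,0]<18)&(h[:,:,1]>170)&(h[:,:,2]>120)).astype(np.uint8); m[:,:270]=0
    n,l,st,ce=cv2.connectedComponentsWithStats(m); print([(int(st[i][4]),ce[i].round(1).tolist()) for i in range(1,n) if st[i][4]>12 and ce[i][1]<300])
    im=t["img"].astype(float); pts=[]
    B=np.clip(im[:,:,2]-im[:,:,0]-40,0,None)
print("diff px",a["img"][246:252,330:335].mean((0,1)),b["img"][246:252,330:335].mean((0,1)))
B[:190]=0;B[222:]=0;B[:,:292]=0;B[:,330:]=0;pts=[]
for k in range(292,330):
    w=B[:,k]
    if w.sum()>100: pts.append(onz(b,(k,w@np.arange(384)/w.sum()),108)[:2])
P=np.array(pts); P=P[P[:,1]<-66]; v=cv2.fitLine(P.astype(np.float32),cv2.DIST_HUBER,0,.01,.01).ravel(); print("keeper line deg",np.degrees(np.arctan2(v[1],v[0]))%180,len(P),P[0],P[-1])
```

```text
[(84, [369.0, 206.7]), (74, [369.5, 228.7]), (60, [331.5, 248.4])]
[(84, [368.9, 206.8]), (74, [369.5, 228.9]), (44, [331.3, 248.2])]
diff px [202.66666667 100.5          9.73333333] [146.03333333  72.          11.93333333]
keeper line deg 84.163826 18 [480.67657583 -87.51626244] [ 471.17676854 -166.15841958]
```

The orange look-alike hasn't moved; the difference was only a shadow. The keeper arm lies at about 1.49 rad relative to the rail, so it is fully open. Handing in.

```bash
python3 -c "
from cell import manip
print(manip.job_done())"
```

```text
the job is handed in; nothing more can be done
None
```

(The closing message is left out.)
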